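# Rack the chocolate moulds and close the end stop

## Task

Slide the rack's end stop fully back, stand the amber and then the white chocolate mould upright in the rack, so that the order from the fixed end wall is blue, amber, white, and then push the stop up until all three stand snug against the wall and one another with no gaps. Leave the chocolate egg, the spray can, the steel bowl and the palette knife where they are.

Things in the scene. Friction and masses are not known exactly. Their poses are not given: they have to be found in the camera images.
- rack: fixed metal mould rack, 200 mm wide (x), 335 mm long (y, -215 to +120). Origin: at counter height on its middle line, 110 mm from the inner face of the fixed end wall (+y end, 70 mm high, 10 mm thick). Floor for moulds: 8 mm above the counter. Side lips: 176 mm apart inside, top 22 mm above the counter. Moulds stand with their long side along the rack's x
- stop (a joint): sliding end stop of the rack: grey upright plate, 160 mm wide, 8 mm thick, top 62 mm above the counter, on a low carriage with a red post. Value: clear gap in m between end wall and stop face; 0.22 is fully back, it shrinks towards the wall (stop face at rack y = 0.110 - value). About 2 N of friction; stays where it is left
- post_top (a point): centre of the top of the stop's red post, to push or pull the stop by: upright, 18 mm square, top 110 mm above the counter, centre at rack x = 0 and 72 mm behind the stop's face (away from the end wall); 55 mm free between post and plate, carriage top at 17 mm. It moves only along the rack's y
- blue_mould: blue chocolate mould on edge: rigid, 150 mm long (x), 26 mm thick (y), 100 mm tall (z), about 0.25 kg, both faces alike, pockets inside a full-depth rim; pinch it across the thickness near the top. Origin: centre of its underside. It already stands loosely in the rack, near the end wall but not touching it
- amber_mould: amber (orange-brown) chocolate mould on edge: rigid, 150 mm long (x), 26 mm thick (y), 100 mm tall (z), about 0.25 kg, both faces alike, pockets inside a full-depth rim; pinch it across the thickness near the top. Origin: centre of its underside. It starts standing on the counter to the right of the rack
- white_mould: white chocolate mould on edge: rigid, 150 mm long (x), 26 mm thick (y), 100 mm tall (z), about 0.25 kg, both faces alike, pockets inside a full-depth rim; pinch it across the thickness near the top. Origin: centre of its underside. It starts standing on the counter to the right of the rack
- egg: fragile chocolate egg on a round foot, 78 mm in diameter, 130 mm tall. Origin: centre of its underside. Leave alone
- spray_can: green spray can, 60 mm in diameter, 170 mm tall. Origin: centre of its underside. Leave alone
- bowl: steel bowl, 140 mm across the rim, 60 mm tall. Origin: centre of its underside. Leave alone
- palette_knife: palette knife with a flat blade, lying on the counter, 280 mm long along its x, handle to -x. Origin: under its middle. Leave alone
Things that resemble listed ones, but are neither listed nor needed, are in the scene too. What is shaped like the amber_mould but pink is not meant.

How it is judged:
On the way, in this order (a step that is already met when the one before it is completed fails the run):
1. the end stop is slid back (gap over 205 mm) (value of joint stop above 0.205 m), for 0.1 s.
2. the amber mould stands upright in the rack, the white one not yet (x of amber_mould in the frame of rack between -0.02 and 0.02 m and z of amber_mould in the frame of rack between 0.003 and 0.013 m and angle between amber_mould's own z axis and vertical below 0.09 rad and y of amber_mould in the frame of rack above -0.09 m and not (x of white_mould in the frame of rack between -0.02 and 0.02 m and z of white_mould in the frame of rack between 0.003 and 0.013 m and angle between white_mould's own z axis and vertical below 0.09 rad)), for 0.2 s.
3. all three moulds stand upright in the rack with the stop still back (gap over 120 mm) (x of blue_mould in the frame of rack between -0.02 and 0.02 m and z of blue_mould in the frame of rack between 0.003 and 0.013 m and angle between each of blue_mould, amber_mould, white_mould's own z axis and vertical below 0.09 rad and x of amber_mould in the frame of rack between -0.02 and 0.02 m and z of amber_mould in the frame of rack between 0.003 and 0.013 m and x of white_mould in the frame of rack between -0.02 and 0.02 m and z of white_mould in the frame of rack between 0.003 and 0.013 m and y of each of blue_mould, amber_mould, white_mould in the frame of rack above -0.09 m and value of joint stop above 0.12 m), for 0.2 s.
At the end, for the whole second after the job is handed in: From the end wall: blue, amber, white, each on the rack's floor, within 5 degrees of upright, 20 mm of the rack's middle line and 8 mm of its place in a tight stack against the wall; the stop's gap is under 83 mm (the moulds take up 78 mm); all at rest (x of blue_mould in the frame of rack between -0.02 and 0.02 m and z of blue_mould in the frame of rack between 0.003 and 0.013 m and angle between each of blue_mould, amber_mould, white_mould's own z axis and vertical below 0.09 rad and y of blue_mould in the frame of rack between 0.089 and 0.105 m and linear speed of each of blue_mould, amber_mould, white_mould below 0.02 m/s and x of amber_mould in the frame of rack between -0.02 and 0.02 m and z of amber_mould in the frame of rack between 0.003 and 0.013 m and y of amber_mould in the frame of rack between 0.063 and 0.079 m and x of white_mould in the frame of rack between -0.02 and 0.02 m and z of white_mould in the frame of rack between 0.003 and 0.013 m and y of white_mould in the frame of rack between 0.037 and 0.053 m and value of joint stop below 0.083 m); the robot touches nothing.
It fails at once if the chocolate egg is tipped or moved more than 20 mm (distance of egg from where it was at the start of the episode above 0.02 m or angle between egg's own z axis and vertical above 0.35 rad).
It fails at once if the spray can is tipped or moved more than 20 mm (distance of spray_can from where it was at the start of the episode above 0.02 m or angle between spray_can's own z axis and vertical above 0.35 rad).
It fails at once if the steel bowl is tipped or moved more than 20 mm (distance of bowl from where it was at the start of the episode above 0.02 m or angle between bowl's own z axis and vertical above 0.35 rad).
It fails at once if the palette knife is tipped or moved more than 20 mm (distance of palette_knife from where it was at the start of the episode above 0.02 m or angle between palette_knife's own z axis and vertical above 0.35 rad).
It also fails if it takes over 72 s, if anything falls off the work surface, if the arm or the gripper's body presses on something with over 40 N, if the wrist force passes 120 N, or if a joint passes its speed limit or range.

## Robot

A 6-joint arm with a two-finger parallel gripper is mounted at the origin on the work surface. World frame = base frame: x ahead of the robot, y to its left, z up, the work surface at z = 0. Lengths are in m, angles in rad, forces in N, time in s.
With the tool pointing down it reaches from about 0.425 to 0.95 m from the base axis. Payload 3.5 kg.
Tool frame: the origin (TCP) lies at the centre of the arm's flange, where the gripper is bolted on; the fingertips stand 173 mm ahead of it and the grasp point (between the pads) lies 155 mm ahead of it; y points along the fingers, z is the direction in which the jaws open and shut, and the axes are right-handed (so a half turn about y gives the same grasp; the last joint's range is limited). The gripper opens to 85 mm and grips with 20 to 120 N. Pads are 22 mm wide; open, the fingers measure 114 mm over their backs; the gripper's body (76 mm by 85 mm) begins 54 mm behind the grasp point. The pads swing forward as they close: fully open they stand 13 mm farther back than shut.
Start: joints at [-1.352, 0.286, 1.577, -0, 1.279, -0.15], TCP at [0.243, -0.63, 0.405] pointing down, gripper open.
Joint ranges: [-2.77, 2.77], [-0.9, 2.22], [0.21, 2.48], [-1.53, 4.67], [0.24, 2.81], [-2.84, 2.84]. Speed limits (rad/s): [2.79, 2.79, 3.14, 3.14, 3.14, 3.14].

## Interface

Orientations are given as a 3x3 rotation matrix whose columns are the frame's x, y, z axes.
In Python, from station import telemetry, cams, ticket gives the robot as it stands.
- The arm moves only by the tool jog_arm, never from a script. Its argument "moves" is a list of rows, each an object of numbers: "x", "y", "z": the shift along the tool's x, y, z in m; "turn": the turn about the tool's y in rad. A call has exactly 10 rows; each row shifts and turns the commanded pose from where the row before left it, along the tool's axes as they then stand; what a row does not reach is not made up. A row lasts 1/8 s, in which the tool goes at most 62.5 mm and 10.7 degrees, less where a joint would pass 70% of its speed; a pose out of reach is approached as far as the arm can. A call with a gripper value outside its range is refused whole. "gripper" is the closure, from -1 (fully open) to 1 (shut), set as the call begins (left out, the last holds). The fingers move at their own pace and stop on an object; "newtons" is the grip in N (left out, the last holds). Time passes only in rows, so rows that do not move let the fingers close, or fill a call up. It gives the time, the measured TCP pose, the force and the opening at its end, in the units of the state.
- telemetry.state(): the state, without advancing time (a new reading comes with each control period).
- cams.camera(name): name is "scene" or "top" or "wrist"; returns a dict with "image" (400x640x3 uint8, blue, green, red), "mtx" (3x3 intrinsics, pixels), "k1" (the pictures are not rectified: a ray, as slopes to the right and down, at radius r is drawn at 1 + k1 r^2 times it, then the intrinsics apply), "pose" (4x4, takes a point from camera to world coordinates). Camera axes: x right, y down, z forward; pixel columns grow to the right and rows downward; lengths in m; the calibration is good to about 2 mm. A picture is of the moment at which its call begins. There is no depth.
- ticket.sign_off(): hands the job in, once; it reports no verdict.
The state is a dict: "time_s": time; "joint_pos": joint angles; "qvel": joint speeds; "joint_efforts": joint torques, N m; "tool_pos": TCP position; "tool_rot": TCP orientation; "force": force on the tool from outside, world axes, zero at the start; "moment": the same for the moment, N m; "opening": finger opening in m.
Only numpy, scipy, OpenCV 4.12 (cv2) and the standard library are available. Lean on these libraries where they do the work, as an engineer would, in place of code of your own. Each camera call takes 0.05 s, during which the arm holds its last target.

## Working session

There is one attempt and no reset: what is moved stays moved. The work goes in short steps, Python scripts to look and compute and a tool call to move; the robot and the scene stay as the last step left them, time stands still between calls to the robot, and variables do not carry over. Pictures are saved under pics/ and viewed, and the job is handed in when it is done.

Besides the shell and the picture viewer there is one more tool, called after "Call:" as name(argument=value, ...) on one line, values as JSON. jog_arm: Moves the arm, as the interface text tells. Its arguments: {"type":"object","properties":{"moves":{"type":"array","items":{"type":"object","properties":{"x":{"type":"number"},"y":{"type":"number"},"z":{"type":"number"},"turn":{"type":"number"}}}},"gripper":{"type":"number"},"newtons":{"type":"number"}},"required":["moves"]}

```bash
ls; mkdir -p pics; python3 - <<'E'
from station import telemetry, cams, ticket
import cv2,numpy as np
s=telemetry.state()
for k in s: print(k,np.round(s[k],3).tolist())
for n in ("scene","top"):
    c=cams.camera(n); cv2.imwrite(f"pics/{n}0.png",c["image"]); np.savez(f"pics/{n}0.npz",**c)
    print(n,c["mtx"].tolist(),c["k1"],np.round(c["pose"],3).tolist())
E
```

```text
pics
time_s 0.0
joint_pos [-1.352, 0.287, 1.578, 0.0, 1.279, -0.15]
qvel [0.001, -0.002, 0.001, -0.0, -0.002, -0.001]
joint_efforts [0.001, -40.598, -29.262, 0.0, 0.006, -0.0]
tool_pos [0.243, -0.629, 0.403]
tool_rot [[-0.933, -0.0, 0.36], [-0.36, 0.002, -0.933], [-0.0, -1.0, -0.002]]
force [-0.134, 0.126, -0.254]
moment [0.035, -0.057, -0.045]
opening 0.086
scene [[399.4262590000183, 0.0, 318.21687269756364], [0.0, 399.4262590000183, 204.4719859634496], [0.0, 0.0, 1.0]] -0.10272484330395247 [[-0.802, 0.364, -0.474, 1.046], [0.597, 0.463, -0.655, 0.743], [-0.019, -0.808, -0.589, 0.719], [0.0, 0.0, 0.0, 1.0]]
top [[490.4084639821172, 0.0, 319.3661851248999], [0.0, 490.4084639821172, 198.2389868140925], [0.0, 0.0, 1.0]] -0.0192901472265662 [[0.004, -0.997, 0.077, 0.428], [-1.0, -0.003, 0.015, 0.03], [-0.014, -0.077, -0.997, 1.425], [0.0, 0.0, 0.0, 1.0]]
```

View pics/scene0.png

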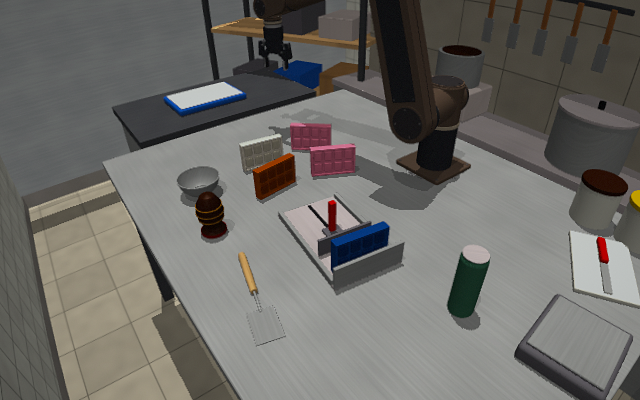

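View pics/top0.png

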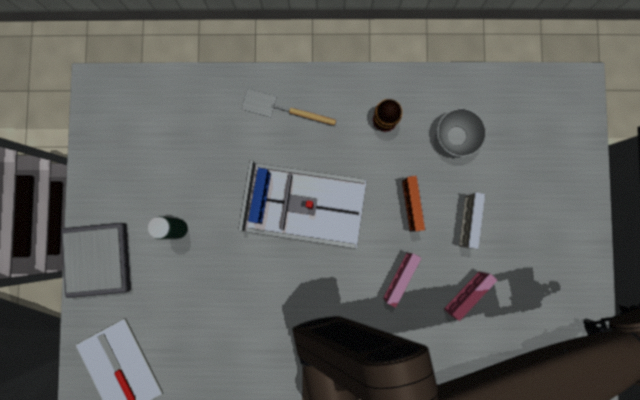

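The scene view shows blue in the rack at (360,243), the red post at (332,215), amber at (275,176) and white at (262,153). Two pink look-alikes are at (311,136) and (333,159). In the top view, amber is at (413,204), white at (472,220), the pinks at (402,278) and (470,295), blue at (260,195) and the post at (309,204).
The things that could be mistaken for the moulds I want are the two pinks, and for white also the tray and cutting boards. I choose amber at top (413,204) and white at top (472,220), and will check them in a close crop.

```bash
cat > h.py <<'E'
import cv2,numpy as np
def ray(c,uv):
    uv=np.asarray(uv,float).reshape(-1,2)
    K=np.asarray(c["mtx"]);k=float(c["k1"]);P=np.asarray(c["pose"])
    n=cv2.undistortPoints(uv.reshape(-1,1,2),K,np.array([k,0,0,0,0.])).reshape(-1,2)
    d=np.c_[n,np.ones(len(n))]@P[:3,:3].T
    return P[:3,3],d
def plane(c,uv,z):
    o,d=ray(c,uv); t=(z-o[2])/d[:,2]; return o+d*t[:,None]
def proj(c,X):
    P=np.asarray(c["pose"]);X=np.asarray(X,float).reshape(-1,3)
    Y=(X-P[:3,3])@P[:3,:3]
    return cv2.projectPoints(Y.reshape(-1,1,3),np.zeros(3),np.zeros(3),np.asarray(c["mtx"]),np.array([float(c["k1"]),0,0,0,0.]))[0].reshape(-1,2)
def crop(img,x0,y0,x1,y1,s,fn): cv2.imwrite(fn,cv2.resize(img[y0:y1,x0:x1],None,fx=s,fy=s,interpolation=cv2.INTER_NEAREST))
E
python3 - <<'E'
from h import *
c=np.load("pics/top0.npz")
crop(c["image"],235,155,375,255,5.5,"pics/c1.png")
crop(c["image"],390,165,500,240,7,"pics/c2.png")
E
```

```text
(no output)
```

View pics/c1.png

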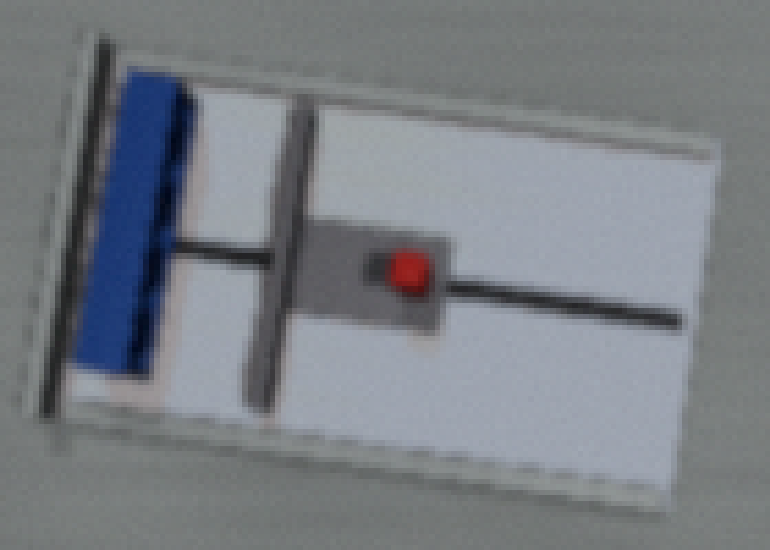

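View pics/c2.png

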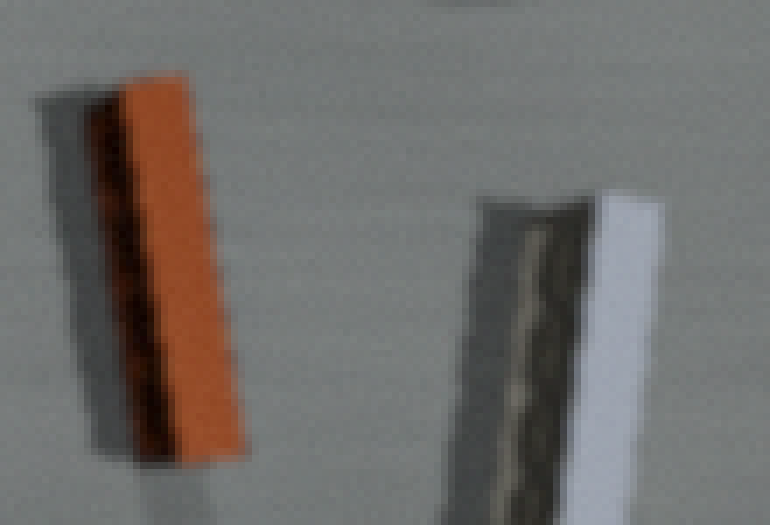

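The crop confirms amber (orange-brown, top face lit) and white. Next I measure their poses.

```bash
cat > meas.py <<'E'
from h import *
def rect(c,mask,z,roi):
    m=np.zeros_like(mask);x0,y0,x1,y1=roi;m[y0:y1,x0:x1]=mask[y0:y1,x0:x1]
    k=max(cv2.findContours(m,cv2.RETR_EXTERNAL,cv2.CHAIN_APPROX_NONE)[0],key=cv2.contourArea)
    full=np.zeros_like(m);cv2.drawContours(full,[k],-1,1,-1)
    v,u=np.nonzero(full)
    p=plane(c,np.c_[u,v],z)[:,:2]
    ce,(w,h),a=cv2.minAreaRect(p.astype(np.float32))
    d=cv2.PCACompute(p.astype(np.float32),None)[1][0]
    return p.mean(0),(w,h),d/np.sign(d[0]),len(u)
if __name__=="__main__":
    c=dict(np.load("pics/top0.npz"));im=c["image"];hsv=cv2.cvtColor(im,cv2.COLOR_BGR2HSV)
    H,S,V=[hsv[...,i].astype(int) for i in range(3)]
    am=((H<18)&(S>120)&(V>100)).astype(np.uint8)
    wh=((V>145)).astype(np.uint8)
    bl=((H>100)&(H<130)&(S>150)&(V>100)).astype(np.uint8)
    rd=(((H<8)|(H>172))&(S>150)&(V>150)).astype(np.uint8)
    for n,m,z,r in (("amber",am,.1,(390,165,435,240)),("white",wh,.1,(450,180,500,260)),("blue",bl,.108,(240,160,285,235)),("post",rd,.11,(295,190,325,220))):
        p,s,d,k=rect(c,m,z,r); print(n,np.round(p,4),np.round(s,4),"dir deg",np.degrees(np.arctan2(d[1],d[0])).round(2),k)
    o=np.array([235,155])
    P=lambda uv,z: plane(c,np.array(uv)/5.5+o,z)[:,:2]
    print("rack -y corners z.022",P([(720,140),(668,515)],.022).round(4).tolist(),"slot",P([(178,246),(680,321)],.008).round(4).tolist())
    print("wall top inner", P([(115,45),(60,412)],.07).round(4).tolist(),"wall top outer",P([(88,35),(28,412)],.07).round(4).tolist())
    print("lips", P([(310,85),(720,140)],.022).round(4).tolist(),P([(285,440),(668,515)],.022).round(4).tolist())
E
python3 meas.py
```

```text
amber [ 0.5189 -0.2114] [0.1472 0.0238] dir deg 8.2 479
white [ 0.4732 -0.376 ] [0.0249 0.149 ] dir deg -8.04 508
blue [0.5383 0.2167] [0.0233 0.1442] dir deg -9.56 453
post [0.516  0.0766] [0.0027 0.    ] dir deg 0.0 2
rack -y corners z.022 [[0.5888, -0.0835], [0.3936, -0.0561]] slot [[0.5333, 0.2013], [0.4947, -0.0633]]
wall top inner [[0.631, 0.2271], [0.4449, 0.2522]] wall top outer [[0.6361, 0.2409], [0.4448, 0.2683]]
lips [[0.6172, 0.1312], [0.5888, -0.0835]] [[0.4314, 0.1426], [0.3936, -0.0561]]
```

```bash
python3 - <<'E'
from h import *
c=np.load("pics/scene0.npz")
crop(c["image"],270,180,415,290,5.5,"pics/c3.png")
c=np.load("pics/top0.npz")
hsv=cv2.cvtColor(c["image"],cv2.COLOR_BGR2HSV); print(hsv[199:209,303:315].tolist()[4:6])
E
```

```text
[[[110, 14, 53], [158, 19, 54], [178, 107, 74], [0, 188, 110], [1, 204, 144], [1, 205, 149], [1, 204, 151], [1, 206, 147], [1, 199, 141], [0, 174, 116], [177, 84, 91], [150, 11, 91]], [[100, 15, 50], [160, 29, 53], [178, 121, 80], [179, 195, 118], [1, 205, 144], [1, 204, 150], [1, 196, 152], [1, 202, 149], [1, 201, 133], [0, 184, 101], [178, 79, 81], [150, 9, 89]]]
```

View pics/c3.png

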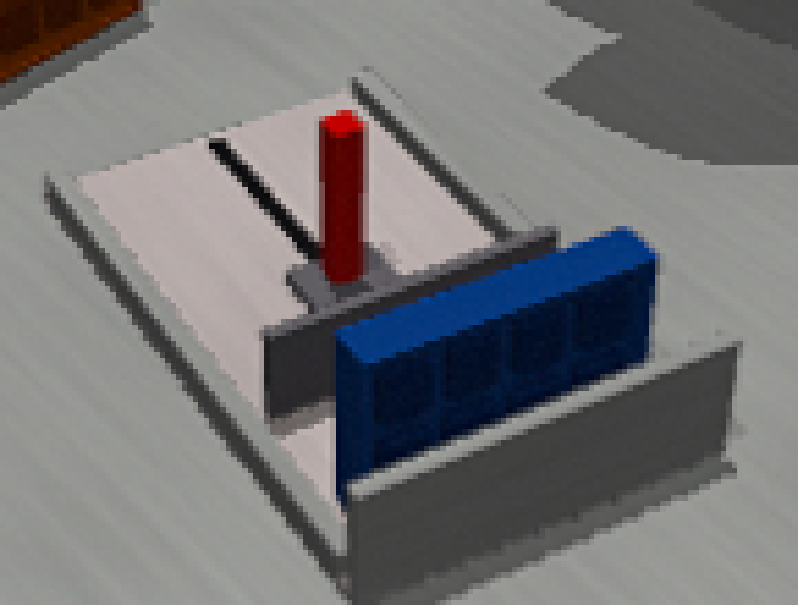

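The scene crop shows the wall's outer top corners at about (348,493) and (740,345) in the crop, and the post top at (343,122). I'll triangulate these against the top view.

```bash
python3 - <<'E'
from h import *
from meas import rect
c=dict(np.load("pics/top0.npz"));s=dict(np.load("pics/scene0.npz"))
T=lambda p:np.array(p)/5.5+[235,155]-.5
S=lambda p:np.array(p)/5.5+[270,180]-.5
print("scene wall outer top",plane(s,S([(348,493),(740,345)]),.07).round(4).tolist())
print("top   wall outer top",plane(c,T([(30,410),(90,35)]),.07).round(4).tolist())
print("scene stop top face edge",plane(s,S([(265,333),(556,238)]),.062).round(4).tolist())
print("top stop plate (wallside edge)",plane(c,T([(290,100),(243,410)]),.062).round(4).tolist())
print("scene post",plane(s,S([(343,124)]),.11).round(4).tolist())
print("scene rack -y lips",plane(s,S([(45,180),(362,72)]),.022).round(4).tolist())
print("scene blue corners far/near",plane(s,S([(337,330),(628,228),(657,258),(372,363)]),.108).round(4).tolist())
h=cv2.cvtColor(c["image"],cv2.COLOR_BGR2HSV).astype(int);H,SS,V=h[...,0],h[...,1],h[...,2]
rd=(((H<8)|(H>172))&(SS>130)&(V>95)).astype(np.uint8)
print("top post",rect(c,rd,.11,(295,190,325,220)))
def tri(a,b):
    o1,d1=ray(c,a);o2,d2=ray(s,b);d1=d1[0];d2=d2[0]
    t=np.linalg.lstsq(np.c_[d1,-d2],o2-o1,rcond=None)[0]
    return (o1+d1*t[0]).round(4),(o2+d2*t[1]).round(4)
print(tri(T((408,271)),S((343,124))))
E
```

```text
scene wall outer top [[0.646, 0.2411, 0.07], [0.4523, 0.2766, 0.07]]
top   wall outer top [[0.4472, 0.2687, 0.07], [0.6375, 0.2413, 0.07]]
scene stop top face edge [[0.6081, 0.1326, 0.062], [0.4578, 0.163, 0.062]]
top stop plate (wallside edge) [[0.6055, 0.1399, 0.062], [0.4477, 0.1622, 0.062]]
scene post [[0.5214, 0.0796, 0.11]]
scene rack -y lips [[0.6002, -0.0738, 0.022], [0.4063, -0.049, 0.022]]
scene blue corners far/near [[0.6136, 0.1925, 0.108], [0.4689, 0.2183, 0.108], [0.4737, 0.2414, 0.108], [0.615, 0.2177, 0.108]]
top post (array([0.51588749, 0.07703989]), (0.013473395258188248, 0.016153521835803986), array([ 0.33276197, -0.94301087], dtype=float32), 38)
(array([0.5155, 0.0776, 0.1061]), array([0.5181, 0.0754, 0.1062]))
```

```bash
cat > plan.py <<'E'
# prints per-row tool-frame shifts to reach a world TCP target & jaw yaw (deg of tool z in xy)
from h import *
from station import telemetry
def yaw(R): return np.degrees(np.arctan2(R[1,2],R[0,2]))
def rows(p,R,tgt,yawt,n=10):
    """target via n equal world steps with equal turns; rows rounded"""
    y0=yaw(R); d=(np.array(tgt)-p)/n; tn=-np.radians(yawt-y0)/n
    out=[]
    for i in range(n):
        a=np.radians(y0)-tn*i; Z=np.array([np.cos(a),np.sin(a),0]);X=np.array([Z[1],-Z[0],0])
        out.append(dict(x=round(float(d@X),4),y=round(float(-d[2]),4),z=round(float(d@Z),4),turn=round(float(tn),4)))
    return out
def show(tgt,yawt,n=10):
    s=telemetry.state();print("now",np.round(s["tool_pos"],4),yaw(np.array(s["tool_rot"])).round(2),"t",round(s["time_s"],2))
    for r in rows(np.array(s["tool_pos"]),np.array(s["tool_rot"]),tgt,yawt,n): print(r)
E
python3 -c "
from plan import *
show((.48,-.18,.40),-98.6)"
```

```text
now [ 0.2433 -0.6294  0.4034] -68.87 t 0.1
{'x': -0.0383, 'y': 0.0003, 'z': -0.0334, 'turn': 0.0519}
{'x': -0.0365, 'y': 0.0003, 'z': -0.0353, 'turn': 0.0519}
{'x': -0.0346, 'y': 0.0003, 'z': -0.0372, 'turn': 0.0519}
{'x': -0.0326, 'y': 0.0003, 'z': -0.0389, 'turn': 0.0519}
{'x': -0.0306, 'y': 0.0003, 'z': -0.0406, 'turn': 0.0519}
{'x': -0.0284, 'y': 0.0003, 'z': -0.0421, 'turn': 0.0519}
{'x': -0.0262, 'y': 0.0003, 'z': -0.0435, 'turn': 0.0519}
{'x': -0.0239, 'y': 0.0003, 'z': -0.0448, 'turn': 0.0519}
{'x': -0.0216, 'y': 0.0003, 'z': -0.046, 'turn': 0.0519}
{'x': -0.0191, 'y': 0.0003, 'z': -0.047, 'turn': 0.0519}
```

Call:
jog_arm(moves=[{"x": -0.038, "z": -0.033, "turn": 0.052}, {"x": -0.037, "z": -0.035, "turn": 0.052}, {"x": -0.035, "z": -0.037, "turn": 0.052}, {"x": -0.033, "z": -0.039, "turn": 0.052}, {"x": -0.031, "z": -0.041, "turn": 0.052}, {"x": -0.028, "z": -0.042, "turn": 0.052}, {"x": -0.026, "z": -0.044, "turn": 0.052}, {"x": -0.024, "z": -0.045, "turn": 0.052}, {"x": -0.022, "z": -0.046, "turn": 0.052}, {"x": -0.019, "z": -0.047, "turn": 0.052}], gripper=-1)

```text
validation failed for argument at $.mo...
```

```bash
cat > snap.py <<'E'
import sys
from h import *
from station import cams,telemetry
n,fn=sys.argv[1:3]
c=cams.camera(n);cv2.imwrite(f"pics/{fn}.png",c["image"]);np.savez(f"pics/{fn}.npz",**c)
print(np.round(c["pose"],3).tolist(),c["k1"],np.round(c["mtx"],1).tolist())
s=telemetry.state();print(np.round(s["tool_pos"],4),np.round(s["joint_pos"],2),s["time_s"],s["opening"])
E
python3 snap.py wrist w1
```

```text
[[0.36, -0.896, -0.26, 0.31], [-0.933, -0.346, -0.098, -0.603], [-0.002, 0.278, -0.961, 0.372], [0.0, 0.0, 0.0, 1.0]] -0.039024271128476194 [[341.3, 0.0, 315.1], [0.0, 341.3, 197.8], [0.0, 0.0, 1.0]]
[ 0.2433 -0.6294  0.4036] [-1.35  0.29  1.58  0.    1.28 -0.15] 0.15 0.08560627723966192
```

View pics/w1.png

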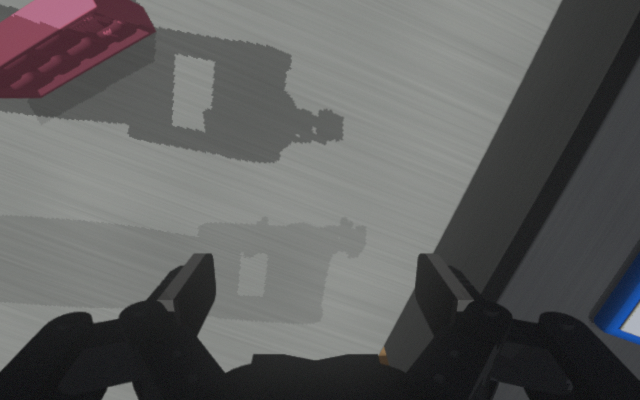

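The call was refused, probably because each row needs all four keys. The picture shows only the pink mould at (70,40) and the fingers, so the arm hasn't moved.

Call:
jog_arm(moves=[{"x": -0.038, "y": 0, "z": -0.033, "turn": 0.052}, {"x": -0.037, "y": 0, "z": -0.035, "turn": 0.052}, {"x": -0.035, "y": 0, "z": -0.037, "turn": 0.052}, {"x": -0.033, "y": 0, "z": -0.039, "turn": 0.052}, {"x": -0.031, "y": 0, "z": -0.041, "turn": 0.052}, {"x": -0.028, "y": 0, "z": -0.042, "turn": 0.052}, {"x": -0.026, "y": 0, "z": -0.044, "turn": 0.052}, {"x": -0.024, "y": 0, "z": -0.045, "turn": 0.052}, {"x": -0.022, "y": 0, "z": -0.046, "turn": 0.052}, {"x": -0.019, "y": 0, "z": -0.047, "turn": 0.052}], gripper=-1)

```text
time_s: 1.4
tool_pos: [0.4819, -0.1782, 0.4046]
tool_rot: [[-0.988, 0.0, -0.152], [0.152, 0.0, -0.988], [-0.0, -1.0, -0.0]]
force: [1.1, 0.2, 0.5]
opening: 0.0853
```

```bash
python3 snap.py wrist w2
```

```text
[[-0.153, -0.949, -0.275, 0.553], [-0.988, 0.147, 0.042, -0.188], [0.0, 0.278, -0.961, 0.373], [0.0, 0.0, 0.0, 1.0]] -0.039024271128476194 [[341.3, 0.0, 315.1], [0.0, 341.3, 197.8], [0.0, 0.0, 1.0]]
[ 0.4834 -0.1742  0.4045] [-0.54 -0.07  1.97  0.    1.25  1.18] 1.45 0.08565208026805293
```

View pics/w2.png

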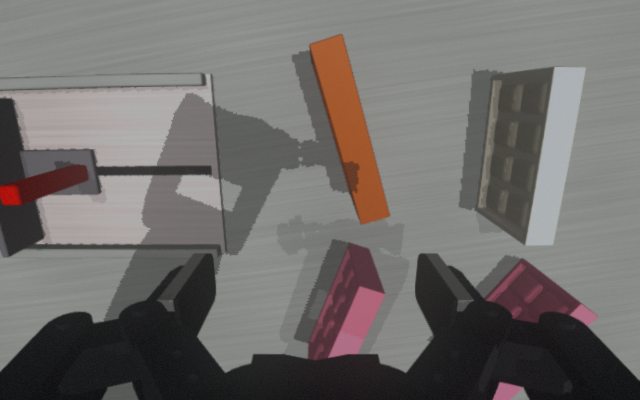

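The wrist view shows the amber top face from (328,40) to (375,218) and the white top from (570,70) to (540,242). The rack's near end runs from (211,75) to (224,253), with the post top at (10,195) and the pinks below.

```bash
cat > mw.py <<'E'
import sys
from h import *
def quad(c,lo,hi,roi,z):
    hsv=cv2.cvtColor(c["image"],cv2.COLOR_BGR2HSV);m=cv2.inRange(hsv,lo,hi)
    x0,y0,x1,y1=roi;mm=np.zeros_like(m);mm[y0:y1,x0:x1]=m[y0:y1,x0:x1]
    mm=cv2.morphologyEx(mm,cv2.MORPH_CLOSE,np.ones((5,5)))
    k=max(cv2.findContours(mm,cv2.RETR_EXTERNAL,cv2.CHAIN_APPROX_NONE)[0],key=cv2.contourArea)
    P=plane(c,k.reshape(-1,2),z)[:,:2].astype(np.float32)
    r=cv2.minAreaRect(P);b=cv2.boxPoints(r);e=max((b[1]-b[0],b[2]-b[1]),key=np.linalg.norm)
    e=e/np.sign(e[0]); return np.round(r[0],4),np.round(r[1],4),round(float(np.degrees(np.arctan2(e[1],e[0]))),2)
E
python3 - <<'E'
from mw import *
c=dict(np.load("pics/w2.npz"))
print("amber",quad(c,(5,150,90),(18,255,255),(280,20,420,235),.1))
h=cv2.cvtColor(c["image"],cv2.COLOR_BGR2HSV);print(h[150,555],h[150,520],h[150,600])
print("white",quad(c,(95,15,150),(120,60,255),(450,50,600,250),.1))
print("post",quad(c,(0,180,170),(8,255,255),(0,150,60,215),.11))
print("rack end lips",plane(c,[(211,74),(225,253)],.022).round(4).tolist(),"lip out", plane(c,[(20,76),(150,75)],.022).round(4).tolist())
print("slot",plane(c,[(100,171),(211,170)],.008).round(4).tolist())
E
python3 -c "
from h import *
c=np.load('pics/w2.npz');crop(c['image'],0,60,240,260,3,'pics/c4.png')"
```

```text
amber (array([ 0.5211, -0.2123]), array([0.1481, 0.0263]), 8.2)
[102  14 182] [20 22 71] [ 60   5 140]
white (array([ 0.5142, -0.3789]), array([0.0166, 0.0684]), -7.94)
post (array([0.5192, 0.0755]), array([0.0145, 0.012 ]), 81.23)
rack end lips [[0.5927, -0.0917, 0.022], [0.404, -0.0625, 0.022]] lip out [[0.6239, 0.1005, 0.022], [0.6017, -0.0317, 0.022]]
slot [[0.5156, 0.0583, 0.008], [0.4972, -0.0647, 0.008]]
```

View pics/c4.png

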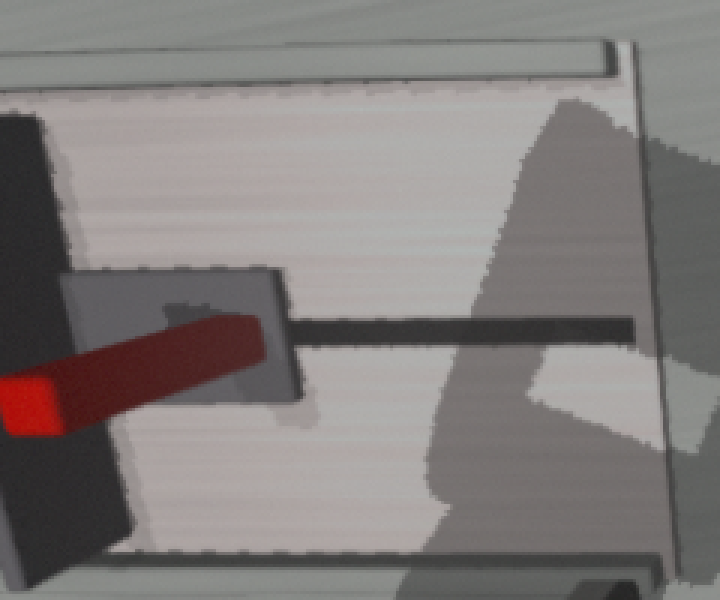

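```bash
python3 -c "
from plan import *
show((.518,.077,.40),-98.5,5)
c=dict(np.load('pics/w2.npz'))
print(plane(c,[(212,74),(225.7,251.7)],.008).round(4).tolist(),plane(c,[(212,74),(225.7,251.7)],.0).round(4).tolist())"
```

```text
now [ 0.4834 -0.1742  0.4045] -98.63 t 1.45
{'x': 0.0007, 'y': 0.0009, 'z': -0.0507, 'turn': -0.0004}
{'x': 0.0007, 'y': 0.0009, 'z': -0.0507, 'turn': -0.0004}
{'x': 0.0006, 'y': 0.0009, 'z': -0.0507, 'turn': -0.0004}
{'x': 0.0006, 'y': 0.0009, 'z': -0.0507, 'turn': -0.0004}
{'x': 0.0006, 'y': 0.0009, 'z': -0.0507, 'turn': -0.0004}
[[0.5941, -0.0888, 0.008], [0.3996, -0.0587, 0.008]] [[0.595, -0.0866, 0.0], [0.3962, -0.0558, 0.0]]
```

Call:
jog_arm(moves=[{"x": 0.001, "y": 0, "z": -0.035, "turn": 0}, {"x": 0.001, "y": 0, "z": -0.05, "turn": 0}, {"x": 0, "y": 0, "z": -0.05, "turn": 0}, {"x": 0.001, "y": 0, "z": -0.05, "turn": 0}, {"x": 0, "y": 0, "z": -0.04, "turn": 0}, {"x": 0, "y": 0, "z": -0.028, "turn": 0}, {"x": 0, "y": 0, "z": 0, "turn": 0}, {"x": 0, "y": 0, "z": 0, "turn": 0}, {"x": 0, "y": 0, "z": 0, "turn": 0}, {"x": 0, "y": 0, "z": 0, "turn": 0}], gripper=-0.3)

```text
time_s: 2.7
tool_pos: [0.5167, 0.0699, 0.4047]
tool_rot: [[-0.988, -0.0, -0.152], [0.152, -0.0, -0.988], [0.0, -1.0, 0.0]]
force: [0.3, 0.3, -0.5]
opening: 0.0557
```

```bash
python3 snap.py wrist w3
```

```text
[[-0.153, -0.949, -0.275, 0.588], [-0.988, 0.147, 0.042, 0.06], [0.0, 0.278, -0.961, 0.374], [0.0, 0.0, 0.0, 1.0]] -0.039024271128476194 [[341.3, 0.0, 315.1], [0.0, 341.3, 197.8], [0.0, 0.0, 1.0]]
[0.5167 0.07   0.4047] [-0.06 -0.06  1.95 -0.    1.25  1.66] 2.75 0.05579660416498765
```

View pics/w3.png

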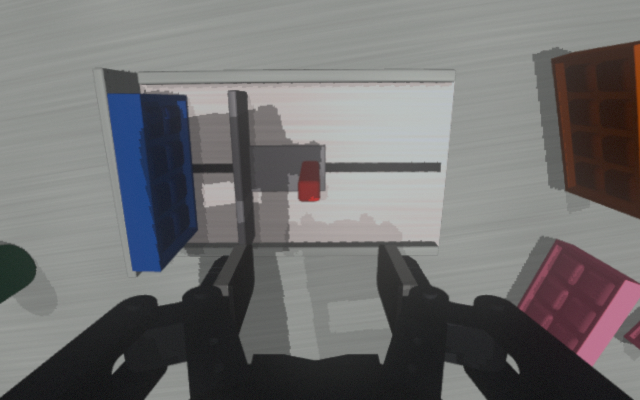

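The wrist view shows the whole rack. The blue top face is at x 112–160, the plate top at (238,92), the post top at (309,191) and the near end from (454,70) to (439,245).

```bash
python3 - <<'E'
from mw import *
c=dict(np.load("pics/w3.npz"))
print("post",quad(c,(0,180,130),(8,255,255),(295,170,330,205),.11))
h=cv2.cvtColor(c["image"],cv2.COLOR_BGR2HSV);print(h[180,135],h[130,165])
print("blue",quad(c,(100,150,95),(125,255,255),(100,80,215,275),.108))
print("end",plane(c,[(454,70),(439,246)],.022).round(4).tolist())
print("wall",plane(c,[(96,70),(104,70),(130,275)],.07).round(4).tolist())
print("slot",plane(c,[(195,167),(440,167)],.008).round(4).tolist())
print("plate top",plane(c,[(230,92),(246,92)],.062).round(4).tolist())
E
python3 -c "
from h import *
c=np.load('pics/w3.npz');crop(c['image'],90,55,330,285,2.6,'pics/c5.png')"
```

```text
post (array([0.512 , 0.0726]), array([0.0024, 0.0008]), 81.2)
[109 184 130] [112 106  60]
blue (array([0.542 , 0.2145]), array([0.025 , 0.1476]), -9.72)
end [[0.5951, -0.0791, 0.022], [0.4101, -0.0541, 0.022]]
wall [[0.6416, 0.2402, 0.07], [0.6404, 0.2333, 0.07], [0.4496, 0.2692, 0.07]]
slot [[0.5379, 0.1999, 0.008], [0.497, -0.0646, 0.008]]
plate top [[0.6055, 0.1323, 0.062], [0.6033, 0.1184, 0.062]]
```

View pics/c5.png

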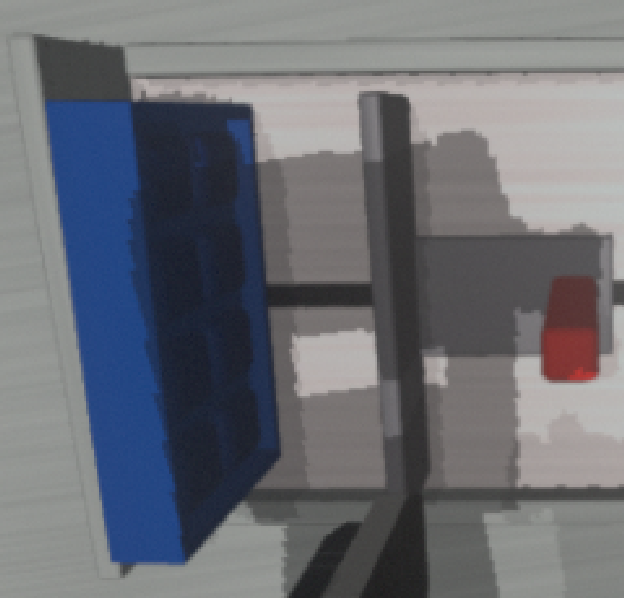

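```bash
python3 - <<'E'
from mw import *
c=dict(np.load("pics/w3.npz"));F=lambda p:np.array(p)/2.6+[90,55]-.5
p=plane(c,F([(571,354)]),.11);print("post",p.round(4))
w=plane(c,F([(9,35),(110,577)]),.07);print("wall out",w.round(4).tolist(),"len",np.linalg.norm(w[0]-w[1]))
s=plane(c,F([(372,92),(396,490)]),.062);print("plate mid top",s.round(4).tolist())
a=np.radians(8.75);Y=np.array([np.sin(a),np.cos(a)]);X=np.array([np.cos(a),-np.sin(a)])
o1=w.mean(0)[:2]-.12*Y; o2=np.array([.496,-.0715])+.215*Y
print("origin from wall",o1,"from end",o2)
for n,q in (("post",p[0,:2]),("plate",s.mean(0)[:2]),("blue",[.542,.2145])): print(n,[((np.array(q)-o)@A).round(4) for o in (o1,o2) for A in (X,Y)])
from plan import *
show((*p[0,:2],.25),-98.75,5)
E
```

```text
post [[0.519 0.075 0.11 ]]
wall out [[0.6437, 0.2423, 0.07], [0.4478, 0.2679, 0.07]] len 0.19754394945860182
plate mid top [[0.6069, 0.1297, 0.062], [0.4637, 0.1522, 0.062]]
origin from wall [0.52745367 0.13649002] from end [0.52870653 0.14099772]
post [np.float64(0.001), np.float64(-0.062), np.float64(0.0004), np.float64(-0.0667)]
plate [np.float64(0.0071), np.float64(0.0056), np.float64(0.0066), np.float64(0.0009)]
blue [np.float64(0.0025), np.float64(0.0793), np.float64(0.002), np.float64(0.0747)]
now [0.5167 0.07   0.4047] -98.73 t 2.75
{'x': -0.0003, 'y': 0.0309, 'z': -0.0011, 'turn': 0.0001}
{'x': -0.0003, 'y': 0.0309, 'z': -0.0011, 'turn': 0.0001}
{'x': -0.0003, 'y': 0.0309, 'z': -0.0011, 'turn': 0.0001}
{'x': -0.0003, 'y': 0.0309, 'z': -0.0011, 'turn': 0.0001}
{'x': -0.0003, 'y': 0.0309, 'z': -0.0011, 'turn': 0.0001}
```

Call:
jog_arm(moves=[{"x": -0.001, "y": 0.02, "z": -0.003, "turn": 0}, {"x": -0.001, "y": 0.035, "z": -0.003, "turn": 0}, {"x": 0, "y": 0.035, "z": 0, "turn": 0}, {"x": 0, "y": 0.035, "z": 0, "turn": 0}, {"x": 0, "y": 0.025, "z": 0, "turn": 0}, {"x": 0, "y": 0.005, "z": 0, "turn": 0}, {"x": 0, "y": 0, "z": 0, "turn": 0}, {"x": 0, "y": 0, "z": 0, "turn": 0}, {"x": 0, "y": 0, "z": 0, "turn": 0}, {"x": 0, "y": 0, "z": 0, "turn": 0}], gripper=-0.3)

```text
time_s: 4.0
tool_pos: [0.5198, 0.0764, 0.2505]
tool_rot: [[-0.989, 0.001, -0.151], [0.151, -0.0, -0.989], [-0.001, -1.0, -0.0]]
force: [-0.1, -0.3, 0.9]
opening: 0.0554
```

Call:
jog_arm(moves=[{"x": 0, "y": 0, "z": 0, "turn": 0}, {"x": 0, "y": 0, "z": 0, "turn": 0}, {"x": 0, "y": 0, "z": 0, "turn": 0}, {"x": 0, "y": 0, "z": 0, "turn": 0}, {"x": 0, "y": 0, "z": 0, "turn": 0}, {"x": 0, "y": 0, "z": 0, "turn": 0}, {"x": 0, "y": 0, "z": 0, "turn": 0}, {"x": 0, "y": 0, "z": 0, "turn": 0}, {"x": 0, "y": 0, "z": 0, "turn": 0}, {"x": 0, "y": 0, "z": 0, "turn": 0}], gripper=1, newtons=30)

```text
time_s: 5.25
tool_pos: [0.5196, 0.0763, 0.2499]
tool_rot: [[-0.989, -0.0, -0.151], [0.151, -0.0, -0.989], [0.0, -1.0, 0.0]]
force: [-2.9, -2.1, 3.6]
opening: 0.0176
```

Call:
jog_arm(moves=[{"x": 0, "y": 0, "z": 0.008, "turn": 0}, {"x": 0, "y": 0, "z": 0.015, "turn": 0}, {"x": 0, "y": 0, "z": 0.018, "turn": 0}, {"x": 0, "y": 0, "z": 0.018, "turn": 0}, {"x": 0, "y": 0, "z": 0.018, "turn": 0}, {"x": 0, "y": 0, "z": 0.018, "turn": 0}, {"x": 0, "y": 0, "z": 0.012, "turn": 0}, {"x": 0, "y": 0, "z": 0.006, "turn": 0}, {"x": 0, "y": 0, "z": 0, "turn": 0}, {"x": 0, "y": 0, "z": 0, "turn": 0}])

```text
time_s: 6.5
tool_pos: [0.5028, -0.0356, 0.2499]
tool_rot: [[-0.989, 0.001, -0.15], [0.15, -0.001, -0.989], [-0.001, -1.0, 0.001]]
force: [1.6, -2.5, 1.2]
opening: 0.0176
```

```bash
python3 snap.py scene s2;python3 -c "
from h import *
c=np.load('pics/s2.npz');crop(c['image'],255,160,415,290,4.8,'pics/c6.png')"
```

```text
[[-0.802, 0.364, -0.474, 1.046], [0.597, 0.463, -0.655, 0.743], [-0.019, -0.808, -0.589, 0.719], [0.0, 0.0, 0.0, 1.0]] -0.10272484330395247 [[399.4, 0.0, 318.2], [0.0, 399.4, 204.5], [0.0, 0.0, 1.0]]
[ 0.5028 -0.0354  0.2499] [-0.27  0.1   2.1  -0.    0.94  1.45] 6.55 0.017400201687567125
```

View pics/c6.png

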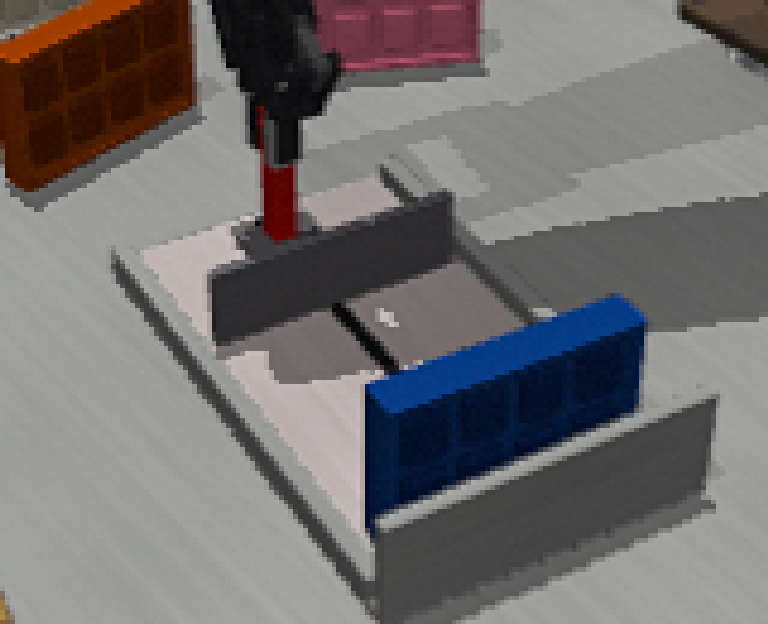

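The stop has moved back with low force, so there's no sign yet of the limit. I'll nudge it until it meets the limit softly.

Call:
jog_arm(moves=[{"x": 0, "y": 0, "z": 0.001, "turn": 0}, {"x": 0, "y": 0, "z": 0.001, "turn": 0}, {"x": 0, "y": 0, "z": 0.001, "turn": 0}, {"x": 0, "y": 0, "z": 0.001, "turn": 0}, {"x": 0, "y": 0, "z": 0, "turn": 0}, {"x": 0, "y": 0, "z": 0, "turn": 0}, {"x": 0, "y": 0, "z": 0, "turn": 0}, {"x": 0, "y": 0, "z": 0, "turn": 0}, {"x": 0, "y": 0, "z": 0, "turn": 0}, {"x": 0, "y": 0, "z": 0, "turn": 0}])

```text
time_s: 7.8
tool_pos: [0.5022, -0.0392, 0.2499]
tool_rot: [[-0.989, 0.001, -0.151], [0.151, 0.0, -0.989], [-0.001, -1.0, -0.0]]
force: [4.7, 1.1, 1.0]
opening: 0.0173
```

Call:
jog_arm(moves=[{"x": 0, "y": 0, "z": 0, "turn": 0}, {"x": 0, "y": 0, "z": 0, "turn": 0}, {"x": 0, "y": 0, "z": 0, "turn": 0}, {"x": 0, "y": 0, "z": 0, "turn": 0}, {"x": 0, "y": -0.015, "z": 0, "turn": 0}, {"x": 0, "y": -0.03, "z": 0, "turn": 0}, {"x": 0, "y": -0.035, "z": 0, "turn": 0}, {"x": 0, "y": -0.035, "z": 0, "turn": 0}, {"x": 0, "y": -0.025, "z": 0, "turn": 0}, {"x": 0, "y": -0.01, "z": 0, "turn": 0}], gripper=-0.4)

```text
time_s: 9.05
tool_pos: [0.5021, -0.0393, 0.4028]
tool_rot: [[-0.989, 0.004, -0.151], [0.151, -0.001, -0.989], [-0.005, -1.0, 0.001]]
force: [-0.1, -0.3, 0.6]
opening: 0.0598
```

```bash
python3 -c "
from plan import *
show((.5205,-.212,.35),-81.8,6)"; python3 snap.py wrist w4
```

```text
now [ 0.5021 -0.0393  0.4028] -98.66 t 9.05
{'x': -0.0074, 'y': 0.0088, 'z': 0.028, 'turn': -0.049}
{'x': -0.006, 'y': 0.0088, 'z': 0.0283, 'turn': -0.049}
{'x': -0.0046, 'y': 0.0088, 'z': 0.0286, 'turn': -0.049}
{'x': -0.0032, 'y': 0.0088, 'z': 0.0288, 'turn': -0.049}
{'x': -0.0018, 'y': 0.0088, 'z': 0.0289, 'turn': -0.049}
{'x': -0.0003, 'y': 0.0088, 'z': 0.0289, 'turn': -0.049}
[[-0.151, -0.951, -0.27, 0.573], [-0.988, 0.146, 0.041, -0.049], [0.001, 0.273, -0.962, 0.372], [0.0, 0.0, 0.0, 1.0]] -0.039024271128476194 [[341.3, 0.0, 315.1], [0.0, 341.3, 197.8], [0.0, 0.0, 1.0]]
[ 0.5022 -0.0393  0.403 ] [-0.28 -0.1   1.99 -0.    1.24  1.44] 9.1 0.06000557793948855
```

View pics/w4.png

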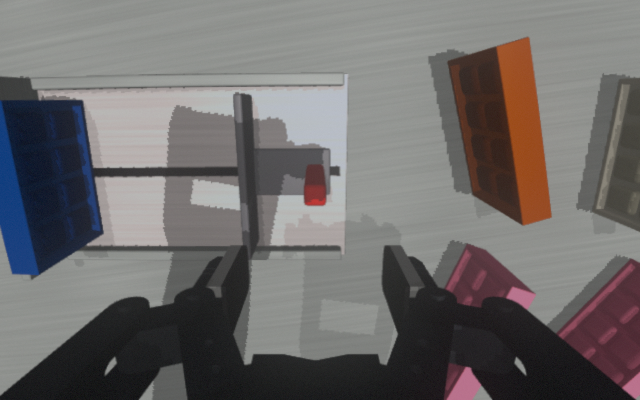

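The stop is fully back (post at (316,192), slot end at (340,171)) and amber is undisturbed. I go over amber next.

Call:
jog_arm(moves=[{"x": -0.007, "y": 0.005, "z": 0.028, "turn": -0.049}, {"x": -0.006, "y": 0.01, "z": 0.028, "turn": -0.049}, {"x": -0.005, "y": 0.01, "z": 0.029, "turn": -0.049}, {"x": -0.003, "y": 0.01, "z": 0.029, "turn": -0.049}, {"x": -0.002, "y": 0.01, "z": 0.029, "turn": -0.049}, {"x": 0, "y": 0.008, "z": 0.029, "turn": -0.049}, {"x": 0, "y": 0, "z": 0, "turn": 0}, {"x": 0, "y": 0, "z": 0, "turn": 0}, {"x": 0, "y": 0, "z": 0, "turn": 0}, {"x": 0, "y": 0, "z": 0, "turn": 0}], gripper=-0.4)

```text
time_s: 10.35
tool_pos: [0.5202, -0.2118, 0.3471]
tool_rot: [[-0.99, 0.0, 0.143], [-0.143, -0.0, -0.99], [-0.0, -1.0, 0.0]]
force: [0.1, -0.1, 0.5]
opening: 0.0599
```

```bash
python3 snap.py wrist w5; python3 - <<'E'
from mw import *
c=dict(np.load("pics/w5.npz"))
print("amber",quad(c,(3,150,60),(18,255,255),(250,0,400,250),.1))
from plan import *
show((.5205,-.212,.233),-81.8,5)
E
```

```text
[[0.142, -0.951, -0.275, 0.591], [-0.99, -0.137, -0.04, -0.201], [0.001, 0.277, -0.961, 0.316], [0.0, 0.0, 0.0, 1.0]] -0.039024271128476194 [[341.3, 0.0, 315.1], [0.0, 341.3, 197.8], [0.0, 0.0, 1.0]]
[ 0.5202 -0.2118  0.3471] [-0.57  0.09  1.91  0.    1.14  0.86] 10.4 0.059839307267127384
amber (array([ 0.5441, -0.2098]), array([0.1024, 0.025 ]), 8.2)
now [ 0.5202 -0.2118  0.3471] -81.77 t 10.4
{'x': -0.0001, 'y': 0.0228, 'z': 0.0, 'turn': 0.0001}
{'x': -0.0001, 'y': 0.0228, 'z': 0.0, 'turn': 0.0001}
{'x': -0.0001, 'y': 0.0228, 'z': 0.0, 'turn': 0.0001}
{'x': -0.0001, 'y': 0.0228, 'z': 0.0, 'turn': 0.0001}
{'x': -0.0001, 'y': 0.0228, 'z': 0.0, 'turn': 0.0001}
```

View pics/w5.png

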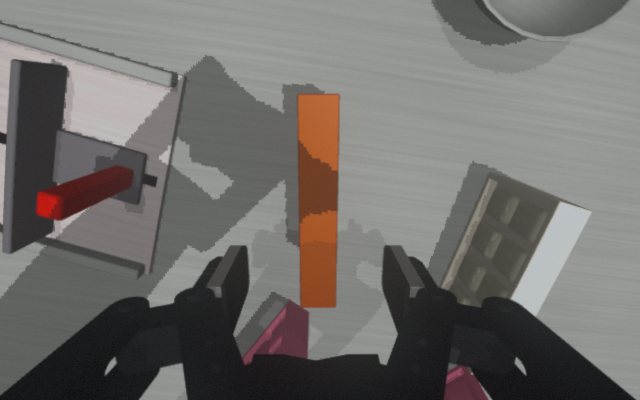

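```bash
python3 - <<'E'
from h import *
c=dict(np.load("pics/w5.npz"))
p=plane(c,[(298,94),(339,94),(335,307),(300,307)],.1);print(p.round(4).tolist(),p.mean(0).round(4))
E
```

```text
[[0.5931, -0.1905, 0.1], [0.5966, -0.2151, 0.1], [0.4496, -0.2363, 0.1], [0.446, -0.211, 0.1]] [ 0.5213 -0.2132  0.1   ]
```

Call:
jog_arm(moves=[{"x": 0, "y": 0.012, "z": 0, "turn": 0}, {"x": 0, "y": 0.025, "z": 0, "turn": 0}, {"x": 0, "y": 0.025, "z": 0, "turn": 0}, {"x": 0, "y": 0.025, "z": 0, "turn": 0}, {"x": 0, "y": 0.018, "z": 0, "turn": 0}, {"x": 0, "y": 0.009, "z": 0, "turn": 0}, {"x": 0, "y": 0, "z": 0, "turn": 0}, {"x": 0, "y": 0, "z": 0, "turn": 0}, {"x": 0, "y": 0, "z": 0, "turn": 0}, {"x": 0, "y": 0, "z": 0, "turn": 0}])

```text
time_s: 11.65
tool_pos: [0.5203, -0.2126, 0.2334]
tool_rot: [[-0.99, 0.001, 0.142], [-0.142, -0.001, -0.99], [-0.001, -1.0, 0.001]]
force: [0.8, -0.8, 0.0]
opening: 0.0592
```

Close on amber, then lift.

Call:
jog_arm(moves=[{"x": 0, "y": 0, "z": 0, "turn": 0}, {"x": 0, "y": 0, "z": 0, "turn": 0}, {"x": 0, "y": 0, "z": 0, "turn": 0}, {"x": 0, "y": 0, "z": 0, "turn": 0}, {"x": 0, "y": 0, "z": 0, "turn": 0}, {"x": 0, "y": 0, "z": 0, "turn": 0}, {"x": 0, "y": -0.01, "z": 0, "turn": 0}, {"x": 0, "y": -0.02, "z": 0, "turn": 0}, {"x": 0, "y": -0.03, "z": 0, "turn": 0}, {"x": 0, "y": -0.03, "z": 0, "turn": 0}], gripper=1, newtons=50)

```text
time_s: 12.9
tool_pos: [0.52, -0.2124, 0.3246]
tool_rot: [[-0.99, 0.001, 0.142], [-0.142, -0.0, -0.99], [-0.0, -1.0, 0.0]]
force: [0.4, -0.7, -0.5]
opening: 0.0257
```

```bash
python3 - <<'E'
from plan import *
a=np.radians(8.75);Y=np.array([np.sin(a),np.cos(a)]);o=np.array([.528,.139])
t=o+.015*Y; print(t)
show((*t,.40),-98.75,8)
E
```

```text
[0.53028185 0.15382542]
now [ 0.52   -0.2124  0.3246] -81.82 t 12.9
{'x': -0.0078, 'y': -0.0094, 'z': -0.0451, 'turn': 0.0369}
{'x': -0.0061, 'y': -0.0094, 'z': -0.0454, 'turn': 0.0369}
{'x': -0.0044, 'y': -0.0094, 'z': -0.0456, 'turn': 0.0369}
{'x': -0.0027, 'y': -0.0094, 'z': -0.0457, 'turn': 0.0369}
{'x': -0.0011, 'y': -0.0094, 'z': -0.0458, 'turn': 0.0369}
{'x': 0.0006, 'y': -0.0094, 'z': -0.0458, 'turn': 0.0369}
{'x': 0.0023, 'y': -0.0094, 'z': -0.0457, 'turn': 0.0369}
{'x': 0.004, 'y': -0.0094, 'z': -0.0456, 'turn': 0.0369}
```

Call:
jog_arm(moves=[{"x": -0.004, "y": -0.03, "z": -0.023, "turn": 0}, {"x": -0.008, "y": -0.03, "z": -0.045, "turn": 0.037}, {"x": -0.006, "y": -0.015, "z": -0.045, "turn": 0.037}, {"x": -0.004, "y": 0, "z": -0.046, "turn": 0.037}, {"x": -0.003, "y": 0, "z": -0.046, "turn": 0.037}, {"x": -0.001, "y": 0, "z": -0.046, "turn": 0.037}, {"x": 0.001, "y": 0, "z": -0.046, "turn": 0.037}, {"x": 0.002, "y": 0, "z": -0.045, "turn": 0.037}, {"x": 0.003, "y": 0, "z": -0.02, "turn": 0.037}, {"x": 0, "y": 0, "z": 0, "turn": 0}])

```text
time_s: 14.15
tool_pos: [0.5285, 0.1527, 0.3987]
tool_rot: [[-0.989, 0.001, -0.15], [0.15, 0.0, -0.989], [-0.001, -1.0, -0.0]]
force: [-0.1, -0.2, -1.8]
opening: 0.0253
```

```bash
python3 snap.py wrist w6; python3 - <<'E'
from plan import *
a=np.radians(8.75);Y=np.array([np.sin(a),np.cos(a)]);o=np.array([.528,.139])
t=o+.015*Y; print(t)
show((*t,.25),-98.75,5)
E
```

```text
[[-0.15, -0.95, -0.274, 0.6], [-0.989, 0.145, 0.042, 0.143], [0.0, 0.277, -0.961, 0.368], [0.0, 0.0, 0.0, 1.0]] -0.039024271128476194 [[341.3, 0.0, 315.1], [0.0, 341.3, 197.8], [0.0, 0.0, 1.0]]
[0.5287 0.1518 0.3986] [ 0.1   0.02  1.89 -0.    1.23  1.82] 14.2 0.025143123528472772
[0.53028185 0.15382542]
now [0.5287 0.1518 0.3986] -98.66 t 14.2
{'x': -0.0003, 'y': 0.0297, 'z': -0.0005, 'turn': 0.0003}
{'x': -0.0003, 'y': 0.0297, 'z': -0.0005, 'turn': 0.0003}
{'x': -0.0003, 'y': 0.0297, 'z': -0.0005, 'turn': 0.0003}
{'x': -0.0003, 'y': 0.0297, 'z': -0.0005, 'turn': 0.0003}
{'x': -0.0003, 'y': 0.0297, 'z': -0.0005, 'turn': 0.0003}
```

View pics/w6.png

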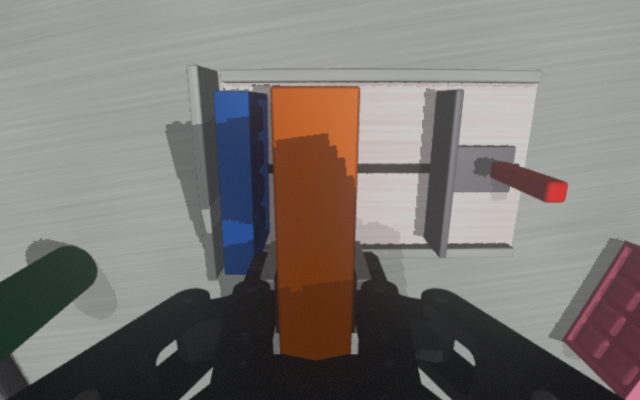

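Amber hangs over the rack behind blue, with clearance on both sides (blue at x 216–268, plate at 430). I lower it now.

Call:
jog_arm(moves=[{"x": -0.001, "y": 0.02, "z": -0.001, "turn": 0}, {"x": 0, "y": 0.035, "z": -0.001, "turn": 0}, {"x": 0, "y": 0.035, "z": 0, "turn": 0}, {"x": 0, "y": 0.03, "z": 0, "turn": 0}, {"x": 0, "y": 0.018, "z": 0, "turn": 0}, {"x": 0, "y": 0.01, "z": 0, "turn": 0}, {"x": 0, "y": 0.005, "z": 0, "turn": 0}, {"x": 0, "y": 0.003, "z": 0, "turn": 0}, {"x": 0, "y": 0, "z": 0, "turn": 0}, {"x": 0, "y": 0, "z": 0, "turn": 0}])

```text
time_s: 15.45
tool_pos: [0.5305, 0.1533, 0.2425]
tool_rot: [[-0.988, 0.001, -0.152], [0.152, 0.0, -0.988], [-0.001, -1.0, -0.0]]
force: [0.1, -0.2, -1.6]
opening: 0.0258
```

```bash
python3 snap.py scene s3;python3 -c "
from h import *
c=np.load('pics/s3.npz');crop(c['image'],255,120,415,290,3.5,'pics/c7.png')"
```

```text
[[-0.802, 0.364, -0.474, 1.046], [0.597, 0.463, -0.655, 0.743], [-0.019, -0.808, -0.589, 0.719], [0.0, 0.0, 0.0, 1.0]] -0.10272484330395247 [[399.4, 0.0, 318.2], [0.0, 399.4, 204.5], [0.0, 0.0, 1.0]]
[0.5305 0.1533 0.2424] [0.1  0.21 1.99 0.   0.94 1.82] 15.5 0.02520504855152011
```

View pics/c7.png

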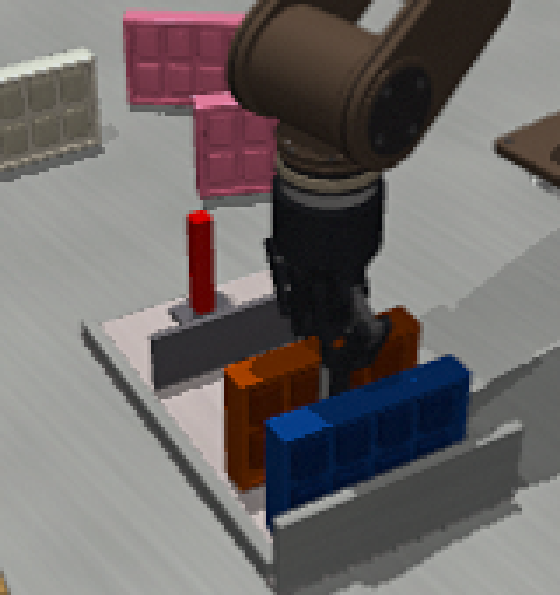

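Amber is within the lips, upright, and just above the floor. I lower it 1 mm, release to a modest opening, and rise.

Call:
jog_arm(moves=[{"x": 0, "y": 0.001, "z": 0, "turn": 0}, {"x": 0, "y": 0, "z": 0, "turn": 0}, {"x": 0, "y": 0, "z": 0, "turn": 0}, {"x": 0, "y": 0, "z": 0, "turn": 0}, {"x": 0, "y": 0, "z": 0, "turn": 0}, {"x": 0, "y": -0.015, "z": 0, "turn": 0}, {"x": 0, "y": -0.035, "z": 0, "turn": 0}, {"x": 0, "y": -0.04, "z": 0, "turn": 0}, {"x": 0, "y": -0.04, "z": 0, "turn": 0}, {"x": 0, "y": -0.025, "z": 0, "turn": 0}], gripper=0.05)

```text
time_s: 16.75
tool_pos: [0.5304, 0.1532, 0.3997]
tool_rot: [[-0.988, 0.005, -0.153], [0.153, 0.0, -0.988], [-0.005, -1.0, -0.001]]
force: [-0.3, -0.7, 0.6]
opening: 0.0404
```

```bash
python3 snap.py wrist w7; python3 - <<'E'
from mw import *
c=dict(np.load("pics/w7.npz"))
print("amber",quad(c,(3,150,60),(18,255,255),(0,0,640,285),.108))
print("blue",quad(c,(100,150,95),(125,255,255),(100,80,400,285),.108))
from plan import *
show((.4735,-.3765,.38),-98,10)
E
```

```text
[[-0.153, -0.951, -0.27, 0.602], [-0.988, 0.147, 0.043, 0.143], [-0.001, 0.273, -0.962, 0.369], [0.0, 0.0, 0.0, 1.0]] -0.039024271128476194 [[341.3, 0.0, 315.1], [0.0, 341.3, 197.8], [0.0, 0.0, 1.0]]
[0.531  0.1534 0.4031] [0.1  0.02 1.88 0.   1.23 1.82] 16.8 0.040531748269960935
amber (array([0.5317, 0.154 ]), array([0.0246, 0.1474]), -8.58)
blue (array([0.5596, 0.2122]), array([0.023 , 0.0697]), -9.23)
now [0.531  0.1534 0.4031] -98.76 t 16.8
{'x': -0.0024, 'y': 0.0023, 'z': 0.0532, 'turn': -0.0013}
{'x': -0.0023, 'y': 0.0023, 'z': 0.0533, 'turn': -0.0013}
{'x': -0.0022, 'y': 0.0023, 'z': 0.0533, 'turn': -0.0013}
{'x': -0.0022, 'y': 0.0023, 'z': 0.0533, 'turn': -0.0013}
{'x': -0.0021, 'y': 0.0023, 'z': 0.0533, 'turn': -0.0013}
{'x': -0.002, 'y': 0.0023, 'z': 0.0533, 'turn': -0.0013}
{'x': -0.002, 'y': 0.0023, 'z': 0.0533, 'turn': -0.0013}
{'x': -0.0019, 'y': 0.0023, 'z': 0.0533, 'turn': -0.0013}
{'x': -0.0018, 'y': 0.0023, 'z': 0.0533, 'turn': -0.0013}
{'x': -0.0017, 'y': 0.0023, 'z': 0.0533, 'turn': -0.0013}
```

View pics/w7.png

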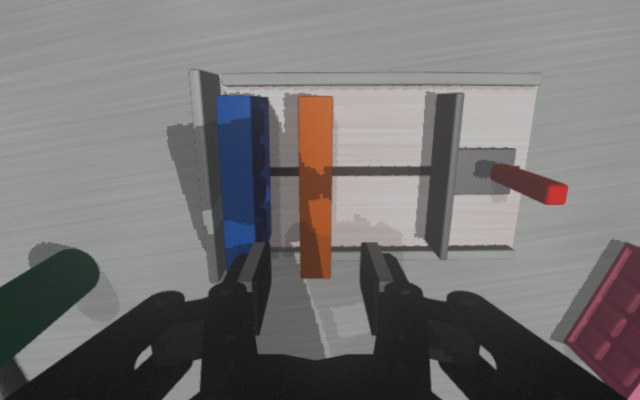

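Amber stands in the rack at (0.532,0.154), with top size 25×147 mm and aligned at −8.6°. Next is white.

Call:
jog_arm(moves=[{"x": -0.002, "y": 0, "z": 0.035, "turn": 0}, {"x": -0.002, "y": 0, "z": 0.057, "turn": 0}, {"x": -0.002, "y": 0, "z": 0.058, "turn": 0}, {"x": -0.002, "y": 0, "z": 0.058, "turn": 0}, {"x": -0.002, "y": 0, "z": 0.058, "turn": 0}, {"x": -0.003, "y": 0.005, "z": 0.058, "turn": 0}, {"x": -0.003, "y": 0.01, "z": 0.058, "turn": 0}, {"x": -0.003, "y": 0.01, "z": 0.058, "turn": -0.012}, {"x": -0.002, "y": 0.01, "z": 0.055, "turn": 0}, {"x": 0, "y": 0.01, "z": 0.038, "turn": 0}], gripper=-0.4)

```text
time_s: 18.05
tool_pos: [0.47, -0.3792, 0.3505]
tool_rot: [[-0.99, 0.0, -0.142], [0.142, -0.0, -0.99], [-0.0, -1.0, 0.0]]
force: [0.3, 0.6, -1.1]
opening: 0.0596
```

```bash
python3 snap.py wrist w8; python3 - <<'E'
from mw import *
from plan import *
show((.4735,-.3765,.233),-98,5)
E
```

```text
[[-0.143, -0.951, -0.275, 0.541], [-0.99, 0.138, 0.039, -0.389], [0.001, 0.277, -0.961, 0.319], [0.0, 0.0, 0.0, 1.0]] -0.039024271128476194 [[341.3, 0.0, 315.1], [0.0, 341.3, 197.8], [0.0, 0.0, 1.0]]
[ 0.469  -0.3822  0.349 ] [-0.85  0.18  1.8  -0.    1.15  0.87] 18.1 0.05963406433425517
now [ 0.469  -0.3822  0.349 ] -98.31 t 18.1
{'x': -0.0007, 'y': 0.0232, 'z': -0.0013, 'turn': -0.0011}
{'x': -0.0007, 'y': 0.0232, 'z': -0.0013, 'turn': -0.0011}
{'x': -0.0007, 'y': 0.0232, 'z': -0.0013, 'turn': -0.0011}
{'x': -0.0007, 'y': 0.0232, 'z': -0.0013, 'turn': -0.0011}
{'x': -0.0007, 'y': 0.0232, 'z': -0.0013, 'turn': -0.0011}
```

View pics/w8.png

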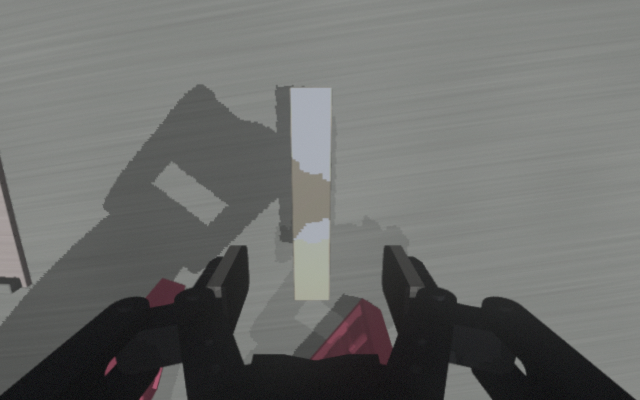

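```bash
python3 - <<'E'
from h import *
c=dict(np.load("pics/w8.npz"))
p=plane(c,[(290.5,88),(331,88),(328.5,299),(295,299)],.1);print(p.round(4).tolist(),p.mean(0).round(4))
from plan import *
show((*p.mean(0)[:2],.233),-98,5)
E
```

```text
[[0.5501, -0.3749, 0.1], [0.5465, -0.3996, 0.1], [0.4005, -0.3785, 0.1], [0.404, -0.3541, 0.1]] [ 0.4753 -0.3768  0.1   ]
now [ 0.469  -0.3822  0.349 ] -98.31 t 18.1
{'x': -0.0011, 'y': 0.0232, 'z': -0.0012, 'turn': -0.0011}
{'x': -0.0011, 'y': 0.0232, 'z': -0.0012, 'turn': -0.0011}
{'x': -0.0011, 'y': 0.0232, 'z': -0.0012, 'turn': -0.0011}
{'x': -0.0011, 'y': 0.0232, 'z': -0.0012, 'turn': -0.0011}
{'x': -0.0011, 'y': 0.0232, 'z': -0.0012, 'turn': -0.0011}
```

Call:
jog_arm(moves=[{"x": -0.003, "y": 0.01, "z": -0.003, "turn": -0.003}, {"x": -0.002, "y": 0.02, "z": -0.003, "turn": -0.002}, {"x": 0, "y": 0.025, "z": 0, "turn": 0}, {"x": 0, "y": 0, "z": 0, "turn": 0}, {"x": 0, "y": 0, "z": 0, "turn": 0}, {"x": 0, "y": 0, "z": 0, "turn": 0}, {"x": 0, "y": 0, "z": 0, "turn": 0}, {"x": 0, "y": 0, "z": 0, "turn": 0}, {"x": 0, "y": 0, "z": 0, "turn": 0}, {"x": 0, "y": 0, "z": 0, "turn": 0}])

```text
time_s: 19.35
tool_pos: [0.4765, -0.3717, 0.2957]
tool_rot: [[-0.991, 0.0, -0.136], [0.136, -0.0, -0.991], [-0.0, -1.0, -0.0]]
force: [0.7, 0.0, -0.3]
opening: 0.0595
```

```bash
python3 - <<'E'
from plan import *
show((.4747,-.3768,.233),-98,5)
E
```

```text
now [ 0.4765 -0.3717  0.2957] -97.81 t 19.35
{'x': 0.0002, 'y': 0.0125, 'z': 0.0011, 'turn': 0.0007}
{'x': 0.0002, 'y': 0.0125, 'z': 0.0011, 'turn': 0.0007}
{'x': 0.0002, 'y': 0.0125, 'z': 0.0011, 'turn': 0.0007}
{'x': 0.0002, 'y': 0.0125, 'z': 0.0011, 'turn': 0.0007}
{'x': 0.0002, 'y': 0.0125, 'z': 0.0011, 'turn': 0.0007}
```

Call:
jog_arm(moves=[{"x": 0.001, "y": 0.008, "z": 0.003, "turn": 0.003}, {"x": 0, "y": 0.015, "z": 0.002, "turn": 0}, {"x": 0, "y": 0.02, "z": 0, "turn": 0}, {"x": 0, "y": 0.013, "z": 0, "turn": 0}, {"x": 0, "y": 0.007, "z": 0, "turn": 0}, {"x": 0, "y": 0, "z": 0, "turn": 0}, {"x": 0, "y": 0, "z": 0, "turn": 0}, {"x": 0, "y": 0, "z": 0, "turn": 0}, {"x": 0, "y": 0, "z": 0, "turn": 0}, {"x": 0, "y": 0, "z": 0, "turn": 0}])

```text
time_s: 20.6
tool_pos: [0.4749, -0.3765, 0.233]
tool_rot: [[-0.99, 0.0, -0.139], [0.139, -0.0, -0.99], [-0.0, -1.0, 0.0]]
force: [-1.0, 0.1, -0.0]
opening: 0.0597
```

Call:
jog_arm(moves=[{"x": 0, "y": 0, "z": 0, "turn": 0}, {"x": 0, "y": 0, "z": 0, "turn": 0}, {"x": 0, "y": 0, "z": 0, "turn": 0}, {"x": 0, "y": 0, "z": 0, "turn": 0}, {"x": 0, "y": 0, "z": 0, "turn": 0}, {"x": 0, "y": 0, "z": 0, "turn": 0}, {"x": 0, "y": -0.01, "z": 0, "turn": 0}, {"x": 0, "y": -0.02, "z": 0, "turn": 0}, {"x": 0, "y": -0.03, "z": 0, "turn": 0}, {"x": 0, "y": -0.03, "z": 0, "turn": 0}], gripper=1, newtons=50)

```text
time_s: 21.85
tool_pos: [0.4749, -0.3764, 0.3248]
tool_rot: [[-0.99, 0.001, -0.139], [0.139, -0.001, -0.99], [-0.001, -1.0, 0.001]]
force: [0.7, 0.0, -2.1]
opening: 0.0254
```

```bash
python3 - <<'E'
from plan import *
a=np.radians(8.75);Y=np.array([np.sin(a),np.cos(a)]);o=np.array([.528,.139])
t=o-.052*Y; print(t)
show((*t,.41),-98.75,9)
E
```

```text
[0.52008958 0.0876052 ]
now [ 0.4749 -0.3764  0.3248] -97.97 t 21.85
{'x': 0.0022, 'y': -0.0095, 'z': -0.0518, 'turn': 0.0015}
{'x': 0.0023, 'y': -0.0095, 'z': -0.0517, 'turn': 0.0015}
{'x': 0.0023, 'y': -0.0095, 'z': -0.0517, 'turn': 0.0015}
{'x': 0.0024, 'y': -0.0095, 'z': -0.0517, 'turn': 0.0015}
{'x': 0.0025, 'y': -0.0095, 'z': -0.0517, 'turn': 0.0015}
{'x': 0.0026, 'y': -0.0095, 'z': -0.0517, 'turn': 0.0015}
{'x': 0.0026, 'y': -0.0095, 'z': -0.0517, 'turn': 0.0015}
{'x': 0.0027, 'y': -0.0095, 'z': -0.0517, 'turn': 0.0015}
{'x': 0.0028, 'y': -0.0095, 'z': -0.0517, 'turn': 0.0015}
```

Call:
jog_arm(moves=[{"x": 0.001, "y": -0.03, "z": -0.025, "turn": 0}, {"x": 0.002, "y": -0.03, "z": -0.05, "turn": 0.014}, {"x": 0.002, "y": -0.02, "z": -0.052, "turn": 0}, {"x": 0.003, "y": -0.005, "z": -0.052, "turn": 0}, {"x": 0.003, "y": 0, "z": -0.052, "turn": 0}, {"x": 0.003, "y": 0, "z": -0.052, "turn": 0}, {"x": 0.003, "y": 0, "z": -0.052, "turn": 0}, {"x": 0.003, "y": 0, "z": -0.052, "turn": 0}, {"x": 0.002, "y": 0, "z": -0.045, "turn": 0}, {"x": 0, "y": 0, "z": -0.03, "turn": 0}])

```text
time_s: 23.1
tool_pos: [0.5221, 0.0857, 0.4092]
tool_rot: [[-0.989, 0.002, -0.151], [0.151, 0.0, -0.989], [-0.002, -1.0, -0.0]]
force: [0.4, -0.2, -1.6]
opening: 0.0253
```

Call:
jog_arm(moves=[{"x": 0, "y": 0, "z": 0, "turn": 0}, {"x": 0, "y": 0, "z": 0, "turn": 0}, {"x": 0, "y": 0, "z": 0, "turn": 0}, {"x": 0, "y": 0, "z": 0, "turn": 0}, {"x": 0, "y": 0, "z": 0, "turn": 0}, {"x": 0, "y": 0, "z": 0, "turn": 0}, {"x": 0, "y": 0, "z": 0, "turn": 0}, {"x": 0, "y": 0, "z": 0, "turn": 0}, {"x": 0, "y": 0, "z": 0, "turn": 0}, {"x": 0, "y": 0, "z": 0, "turn": 0}])

```text
time_s: 24.35
tool_pos: [0.5226, 0.0836, 0.4077]
tool_rot: [[-0.988, -0.0, -0.153], [0.153, -0.0, -0.988], [0.0, -1.0, 0.0]]
force: [-0.4, -0.3, -2.3]
opening: 0.0255
```

```bash
python3 snap.py wrist w9; python3 - <<'E'
from plan import *
show((.5201,.0876,.2425),-98.75,5)
E
```

```text
[[-0.153, -0.949, -0.275, 0.594], [-0.988, 0.147, 0.042, 0.073], [0.0, 0.278, -0.961, 0.377], [0.0, 0.0, 0.0, 1.0]] -0.039024271128476194 [[341.3, 0.0, 315.1], [0.0, 341.3, 197.8], [0.0, 0.0, 1.0]]
[0.5226 0.0836 0.4077] [-0.03 -0.04  1.93  0.    1.25  1.69] 24.4 0.02556728412159073
now [0.5226 0.0836 0.4077] -98.77 t 24.4
{'x': 0.0006, 'y': 0.033, 'z': -0.0007, 'turn': -0.0001}
{'x': 0.0006, 'y': 0.033, 'z': -0.0007, 'turn': -0.0001}
{'x': 0.0006, 'y': 0.033, 'z': -0.0007, 'turn': -0.0001}
{'x': 0.0006, 'y': 0.033, 'z': -0.0007, 'turn': -0.0001}
{'x': 0.0006, 'y': 0.033, 'z': -0.0007, 'turn': -0.0001}
```

View pics/w9.png

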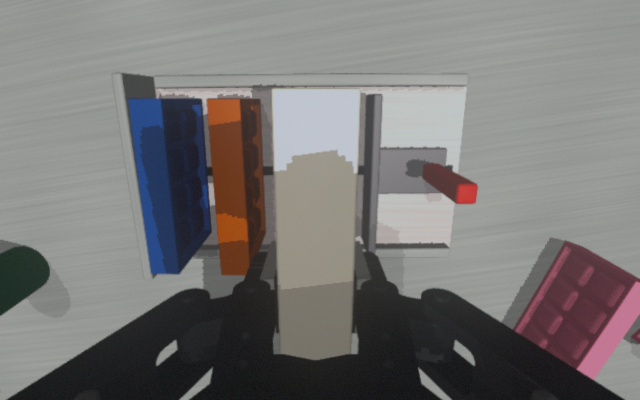

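White hangs between amber (rear edge at x≈265) and the stop plate (x≈368) with room on both sides. I lower it and release.

Call:
jog_arm(moves=[{"x": 0.001, "y": 0.025, "z": -0.002, "turn": 0}, {"x": 0.001, "y": 0.035, "z": -0.002, "turn": 0}, {"x": 0.001, "y": 0.035, "z": 0, "turn": 0}, {"x": 0, "y": 0.032, "z": 0, "turn": 0}, {"x": 0, "y": 0.02, "z": 0, "turn": 0}, {"x": 0, "y": 0.01, "z": 0, "turn": 0}, {"x": 0, "y": 0.005, "z": 0, "turn": 0}, {"x": 0, "y": 0.003, "z": 0, "turn": 0}, {"x": 0, "y": 0, "z": 0, "turn": 0}, {"x": 0, "y": 0, "z": 0, "turn": 0}])

```text
time_s: 25.65
tool_pos: [0.5205, 0.088, 0.2434]
tool_rot: [[-0.988, 0.001, -0.153], [0.153, -0.0, -0.988], [-0.001, -1.0, -0.0]]
force: [-0.4, 0.0, -2.4]
opening: 0.0252
```

```bash
python3 snap.py scene s4;python3 -c "
from h import *
c=np.load('pics/s4.npz');crop(c['image'],255,120,415,290,3.5,'pics/c8.png')"
```

```text
[[-0.802, 0.364, -0.474, 1.046], [0.597, 0.463, -0.655, 0.743], [-0.019, -0.808, -0.589, 0.719], [0.0, 0.0, 0.0, 1.0]] -0.10272484330395247 [[399.4, 0.0, 318.2], [0.0, 399.4, 204.5], [0.0, 0.0, 1.0]]
[0.5205 0.088  0.2434] [-0.02  0.16  2.05 -0.    0.93  1.7 ] 25.7 0.025348468111696512
```

View pics/c8.png

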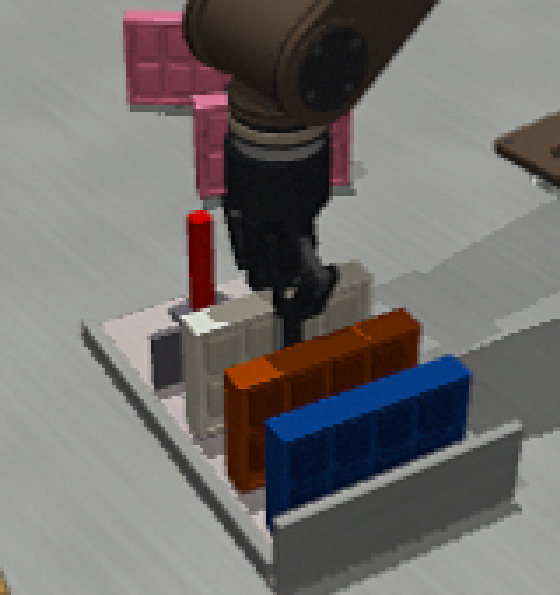

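All three are upright in line, with white just above the floor. I release it and rise.

Call:
jog_arm(moves=[{"x": 0, "y": 0.001, "z": 0, "turn": 0}, {"x": 0, "y": 0.001, "z": 0, "turn": 0}, {"x": 0, "y": 0, "z": 0, "turn": 0}, {"x": 0, "y": 0, "z": 0, "turn": 0}, {"x": 0, "y": 0, "z": 0, "turn": 0}, {"x": 0, "y": -0.015, "z": 0, "turn": 0}, {"x": 0, "y": -0.035, "z": 0, "turn": 0}, {"x": 0, "y": -0.04, "z": 0, "turn": 0}, {"x": 0, "y": -0.04, "z": 0, "turn": 0}, {"x": 0, "y": -0.025, "z": 0, "turn": 0}], gripper=0.05)

```text
time_s: 26.95
tool_pos: [0.5204, 0.0881, 0.3997]
tool_rot: [[-0.988, 0.005, -0.152], [0.152, -0.0, -0.988], [-0.005, -1.0, -0.001]]
force: [-0.2, -0.9, 0.1]
opening: 0.0404
```

```bash
python3 snap.py wrist w10; python3 - <<'E'
from plan import *
show((.502,-.039,.40),-98.7,5)
E
```

```text
[[-0.153, -0.951, -0.27, 0.592], [-0.988, 0.147, 0.042, 0.078], [-0.0, 0.273, -0.962, 0.369], [0.0, 0.0, 0.0, 1.0]] -0.039024271128476194 [[341.3, 0.0, 315.1], [0.0, 341.3, 197.8], [0.0, 0.0, 1.0]]
[0.521  0.0881 0.403 ] [-0.02 -0.04  1.94  0.    1.23  1.7 ] 27.0 0.03987050745280775
now [0.521  0.0881 0.403 ] -98.77 t 27.0
{'x': -0.0001, 'y': 0.0006, 'z': 0.0257, 'turn': -0.0002}
{'x': -0.0001, 'y': 0.0006, 'z': 0.0257, 'turn': -0.0002}
{'x': -0.0001, 'y': 0.0006, 'z': 0.0257, 'turn': -0.0002}
{'x': -0.0001, 'y': 0.0006, 'z': 0.0257, 'turn': -0.0002}
{'x': -0.0001, 'y': 0.0006, 'z': 0.0257, 'turn': -0.0002}
```

View pics/w10.png

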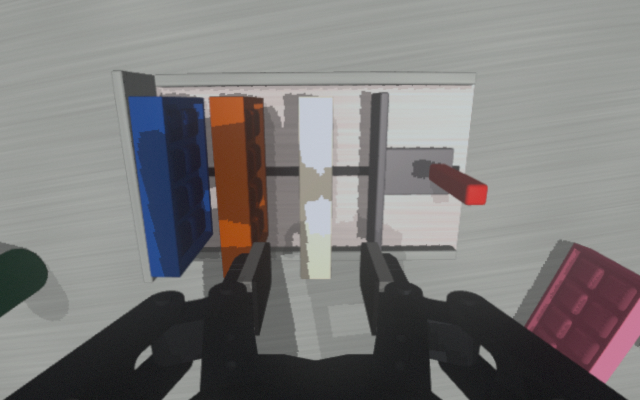

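Blue (x≈150), amber (232) and white (315) stand in order with gaps, and the post top is at (476,194). I go to the post.

Call:
jog_arm(moves=[{"x": 0, "y": 0, "z": 0.02, "turn": 0}, {"x": 0, "y": 0, "z": 0.03, "turn": 0}, {"x": 0, "y": 0, "z": 0.035, "turn": 0}, {"x": 0, "y": 0, "z": 0.028, "turn": 0}, {"x": 0, "y": 0, "z": 0.015, "turn": 0}, {"x": 0, "y": 0.01, "z": 0, "turn": 0}, {"x": 0, "y": 0.02, "z": 0, "turn": 0}, {"x": 0, "y": 0.025, "z": 0, "turn": 0}, {"x": 0, "y": 0, "z": 0, "turn": 0}, {"x": 0, "y": 0, "z": 0, "turn": 0}], gripper=-0.3)

```text
time_s: 28.25
tool_pos: [0.501, -0.038, 0.3412]
tool_rot: [[-0.988, 0.001, -0.152], [0.152, 0.0, -0.988], [-0.001, -1.0, -0.0]]
force: [0.7, -0.6, -0.3]
opening: 0.0558
```

```bash
python3 - <<'E'
from plan import *
show((.502,-.039,.25),-98.7,5)
E
```

```text
now [ 0.501  -0.038   0.3412] -98.73 t 28.25
{'x': -0.0002, 'y': 0.0182, 'z': 0.0002, 'turn': -0.0001}
{'x': -0.0002, 'y': 0.0182, 'z': 0.0002, 'turn': -0.0001}
{'x': -0.0002, 'y': 0.0182, 'z': 0.0002, 'turn': -0.0001}
{'x': -0.0002, 'y': 0.0182, 'z': 0.0002, 'turn': -0.0001}
{'x': -0.0002, 'y': 0.0182, 'z': 0.0002, 'turn': -0.0001}
```

Call:
jog_arm(moves=[{"x": -0.001, "y": 0.015, "z": 0.001, "turn": 0}, {"x": 0, "y": 0.025, "z": 0, "turn": 0}, {"x": 0, "y": 0.025, "z": 0, "turn": 0}, {"x": 0, "y": 0.018, "z": 0, "turn": 0}, {"x": 0, "y": 0.008, "z": 0, "turn": 0}, {"x": 0, "y": 0, "z": 0, "turn": 0}, {"x": 0, "y": 0, "z": 0, "turn": 0}, {"x": 0, "y": 0, "z": 0, "turn": 0}, {"x": 0, "y": 0, "z": 0, "turn": 0}, {"x": 0, "y": 0, "z": 0, "turn": 0}])

```text
time_s: 29.5
tool_pos: [0.5016, -0.0396, 0.25]
tool_rot: [[-0.988, 0.0, -0.153], [0.153, -0.0, -0.988], [-0.001, -1.0, 0.0]]
force: [0.1, 0.0, -1.1]
opening: 0.0552
```

Call:
jog_arm(moves=[{"x": 0, "y": 0, "z": 0, "turn": 0}, {"x": 0, "y": 0, "z": 0, "turn": 0}, {"x": 0, "y": 0, "z": 0, "turn": 0}, {"x": 0, "y": 0, "z": 0, "turn": 0}, {"x": 0, "y": 0, "z": 0, "turn": 0}, {"x": 0, "y": 0, "z": 0, "turn": 0}, {"x": 0, "y": 0, "z": -0.003, "turn": 0}, {"x": 0, "y": 0, "z": -0.006, "turn": 0}, {"x": 0, "y": 0, "z": -0.008, "turn": 0}, {"x": 0, "y": 0, "z": -0.008, "turn": 0}], gripper=1, newtons=40)

```text
time_s: 30.75
tool_pos: [0.5054, -0.0144, 0.2498]
tool_rot: [[-0.988, -0.0, -0.152], [0.152, -0.0, -0.988], [0.0, -1.0, 0.0]]
force: [-2.5, -2.2, 4.4]
opening: 0.0179
```

Call:
jog_arm(moves=[{"x": 0, "y": 0, "z": -0.006, "turn": 0}, {"x": 0, "y": 0, "z": -0.005, "turn": 0}, {"x": 0, "y": 0, "z": -0.004, "turn": 0}, {"x": 0, "y": 0, "z": -0.004, "turn": 0}, {"x": 0, "y": 0, "z": -0.004, "turn": 0}, {"x": 0, "y": 0, "z": -0.004, "turn": 0}, {"x": 0, "y": 0, "z": -0.004, "turn": 0}, {"x": 0, "y": 0, "z": -0.004, "turn": 0}, {"x": 0, "y": 0, "z": -0.004, "turn": 0}, {"x": 0, "y": 0, "z": -0.004, "turn": 0}])

```text
time_s: 32.0
tool_pos: [0.5118, 0.0277, 0.2498]
tool_rot: [[-0.988, -0.001, -0.152], [0.152, -0.0, -0.988], [0.001, -1.0, 0.001]]
force: [-5.3, -2.9, 4.7]
opening: 0.0172
```

Call:
jog_arm(moves=[{"x": 0, "y": 0, "z": -0.004, "turn": 0}, {"x": 0, "y": 0, "z": -0.004, "turn": 0}, {"x": 0, "y": 0, "z": -0.004, "turn": 0}, {"x": 0, "y": 0, "z": -0.004, "turn": 0}, {"x": 0, "y": 0, "z": -0.004, "turn": 0}, {"x": 0, "y": 0, "z": -0.003, "turn": 0}, {"x": 0, "y": 0, "z": -0.003, "turn": 0}, {"x": 0, "y": 0, "z": -0.003, "turn": 0}, {"x": 0, "y": 0, "z": -0.003, "turn": 0}, {"x": 0, "y": 0, "z": -0.003, "turn": 0}])

```text
time_s: 33.25
tool_pos: [0.517, 0.0621, 0.2498]
tool_rot: [[-0.988, -0.002, -0.152], [0.152, -0.001, -0.988], [0.002, -1.0, 0.001]]
force: [-5.7, -3.4, 6.9]
opening: 0.0175
```

```bash
python3 snap.py scene s5;python3 -c "
from h import *
c=np.load('pics/s5.npz');crop(c['image'],255,120,415,290,3.5,'pics/c9.png')"
```

```text
[[-0.802, 0.364, -0.474, 1.046], [0.597, 0.463, -0.655, 0.743], [-0.019, -0.808, -0.589, 0.719], [0.0, 0.0, 0.0, 1.0]] -0.10272484330395247 [[399.4, 0.0, 318.2], [0.0, 399.4, 204.5], [0.0, 0.0, 1.0]]
[0.517  0.0624 0.2498] [-0.07  0.14  2.06 -0.    0.94  1.65] 33.3 0.01729457957245919
```

View pics/c9.png

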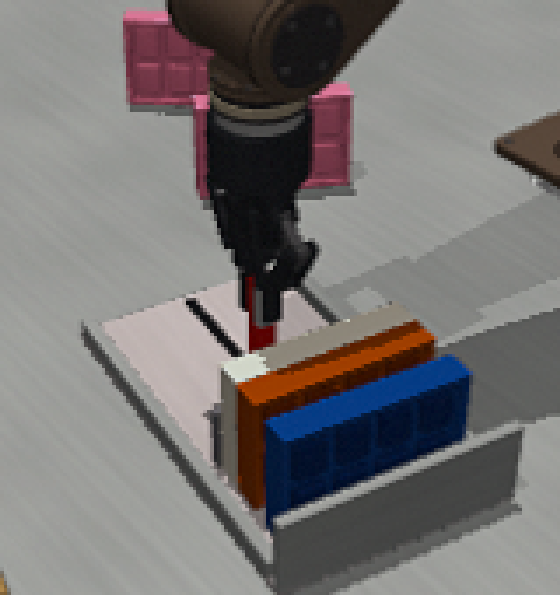

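White and amber are already together and upright, and blue is still ahead with a gap to the wall. I continue slowly.

Call:
jog_arm(moves=[{"x": 0, "y": 0, "z": -0.003, "turn": 0}, {"x": 0, "y": 0, "z": -0.003, "turn": 0}, {"x": 0, "y": 0, "z": -0.003, "turn": 0}, {"x": 0, "y": 0, "z": -0.003, "turn": 0}, {"x": 0, "y": 0, "z": -0.003, "turn": 0}, {"x": 0, "y": 0, "z": -0.003, "turn": 0}, {"x": 0, "y": 0, "z": -0.003, "turn": 0}, {"x": 0, "y": 0, "z": -0.003, "turn": 0}, {"x": 0, "y": 0, "z": -0.003, "turn": 0}, {"x": 0, "y": 0, "z": 0, "turn": 0}])

```text
time_s: 34.55
tool_pos: [0.521, 0.0888, 0.2498]
tool_rot: [[-0.988, -0.003, -0.152], [0.152, -0.001, -0.988], [0.003, -1.0, 0.001]]
force: [-6.6, -3.6, 7.0]
opening: 0.0174
```

Call:
jog_arm(moves=[{"x": 0, "y": 0, "z": -0.001, "turn": 0}, {"x": 0, "y": 0, "z": -0.001, "turn": 0}, {"x": 0, "y": 0, "z": -0.001, "turn": 0}, {"x": 0, "y": 0, "z": -0.001, "turn": 0}, {"x": 0, "y": 0, "z": -0.001, "turn": 0}, {"x": 0, "y": 0, "z": -0.001, "turn": 0}, {"x": 0, "y": 0, "z": 0, "turn": 0}, {"x": 0, "y": 0, "z": 0, "turn": 0}, {"x": 0, "y": 0, "z": 0, "turn": 0}, {"x": 0, "y": 0, "z": 0, "turn": 0}])

```text
time_s: 35.8
tool_pos: [0.5219, 0.0945, 0.2498]
tool_rot: [[-0.988, -0.003, -0.152], [0.152, -0.001, -0.988], [0.003, -1.0, 0.002]]
force: [-7.4, -4.6, 7.6]
opening: 0.0177
```

```bash
python3 snap.py scene s6;python3 -c "
from h import *
c=np.load('pics/s6.npz');crop(c['image'],255,120,415,290,3.5,'pics/c10.png')"
```

```text
[[-0.802, 0.364, -0.474, 1.046], [0.597, 0.463, -0.655, 0.743], [-0.019, -0.808, -0.589, 0.719], [0.0, 0.0, 0.0, 1.0]] -0.10272484330395247 [[399.4, 0.0, 318.2], [0.0, 399.4, 204.5], [0.0, 0.0, 1.0]]
[0.5219 0.0945 0.2498] [-0.01  0.16  2.04 -0.    0.95  1.71] 35.85 0.01716582124268403
```

View pics/c10.png

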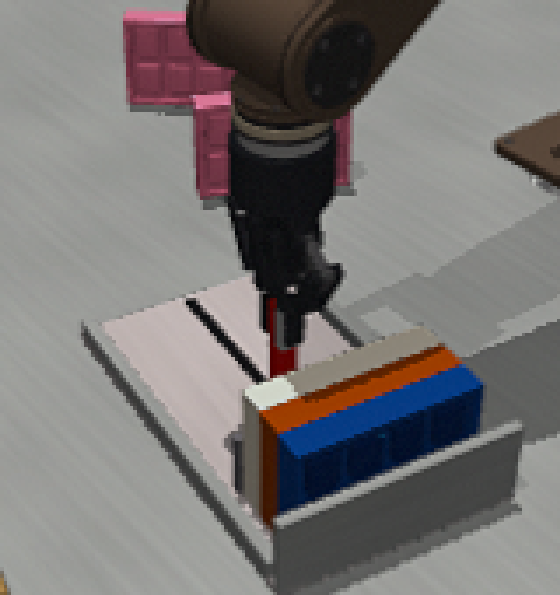

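The stack is together and near the wall. I creep forward while watching the y force.

Call:
jog_arm(moves=[{"x": 0, "y": 0, "z": -0.001, "turn": 0}, {"x": 0, "y": 0, "z": -0.001, "turn": 0}, {"x": 0, "y": 0, "z": -0.001, "turn": 0}, {"x": 0, "y": 0, "z": 0, "turn": 0}, {"x": 0, "y": 0, "z": 0, "turn": 0}, {"x": 0, "y": 0, "z": 0, "turn": 0}, {"x": 0, "y": 0, "z": 0, "turn": 0}, {"x": 0, "y": 0, "z": 0, "turn": 0}, {"x": 0, "y": 0, "z": 0, "turn": 0}, {"x": 0, "y": 0, "z": 0, "turn": 0}])

```text
time_s: 37.1
tool_pos: [0.5223, 0.0975, 0.2498]
tool_rot: [[-0.988, -0.003, -0.152], [0.152, -0.001, -0.988], [0.003, -1.0, 0.002]]
force: [-6.4, -4.5, 7.3]
opening: 0.0177
```

Call:
jog_arm(moves=[{"x": 0, "y": 0, "z": -0.001, "turn": 0}, {"x": 0, "y": 0, "z": -0.001, "turn": 0}, {"x": 0, "y": 0, "z": 0, "turn": 0}, {"x": 0, "y": 0, "z": 0, "turn": 0}, {"x": 0, "y": 0, "z": 0, "turn": 0}, {"x": 0, "y": 0, "z": 0, "turn": 0}, {"x": 0, "y": 0, "z": 0, "turn": 0}, {"x": 0, "y": 0, "z": 0, "turn": 0}, {"x": 0, "y": 0, "z": 0, "turn": 0}, {"x": 0, "y": 0, "z": 0, "turn": 0}])

```text
time_s: 38.35
tool_pos: [0.5226, 0.0995, 0.2498]
tool_rot: [[-0.988, -0.003, -0.152], [0.152, -0.001, -0.988], [0.003, -1.0, 0.002]]
force: [-6.7, -5.3, 8.3]
opening: 0.0174
```

Call:
jog_arm(moves=[{"x": 0, "y": 0, "z": -0.001, "turn": 0}, {"x": 0, "y": 0, "z": -0.001, "turn": 0}, {"x": 0, "y": 0, "z": 0, "turn": 0}, {"x": 0, "y": 0, "z": 0, "turn": 0}, {"x": 0, "y": 0, "z": 0, "turn": 0}, {"x": 0, "y": 0, "z": 0, "turn": 0}, {"x": 0, "y": 0, "z": 0, "turn": 0}, {"x": 0, "y": 0, "z": 0, "turn": 0}, {"x": 0, "y": 0, "z": 0, "turn": 0}, {"x": 0, "y": 0, "z": 0, "turn": 0}])

```text
time_s: 39.6
tool_pos: [0.5229, 0.1009, 0.2498]
tool_rot: [[-0.988, -0.004, -0.152], [0.152, -0.003, -0.988], [0.003, -1.0, 0.003]]
force: [-7.8, -8.3, 8.5]
opening: 0.0175
```

Call:
jog_arm(moves=[{"x": 0, "y": 0, "z": -0.001, "turn": 0}, {"x": 0, "y": 0, "z": -0.001, "turn": 0}, {"x": 0, "y": 0, "z": 0, "turn": 0}, {"x": 0, "y": 0, "z": 0, "turn": 0}, {"x": 0, "y": 0, "z": 0, "turn": 0}, {"x": 0, "y": 0, "z": 0, "turn": 0}, {"x": 0, "y": 0, "z": 0, "turn": 0}, {"x": 0, "y": 0, "z": 0, "turn": 0}, {"x": 0, "y": 0, "z": 0, "turn": 0}, {"x": 0, "y": 0, "z": 0, "turn": 0}])

```text
time_s: 40.85
tool_pos: [0.5231, 0.1015, 0.2499]
tool_rot: [[-0.988, -0.005, -0.152], [0.152, -0.007, -0.988], [0.004, -1.0, 0.007]]
force: [-9.7, -16.0, 10.2]
opening: 0.0174
```

```bash
python3 snap.py scene s7;python3 -c "
from h import *
c=np.load('pics/s7.npz');crop(c['image'],315,200,415,290,6,'pics/c11.png')"
```

```text
[[-0.802, 0.364, -0.474, 1.046], [0.597, 0.463, -0.655, 0.743], [-0.019, -0.808, -0.589, 0.719], [0.0, 0.0, 0.0, 1.0]] -0.10272484330395247 [[399.4, 0.0, 318.2], [0.0, 399.4, 204.5], [0.0, 0.0, 1.0]]
[0.5231 0.1015 0.2499] [ 0.    0.16  2.03 -0.01  0.95  1.73] 40.9 0.017642776919365943
```

View pics/c11.png

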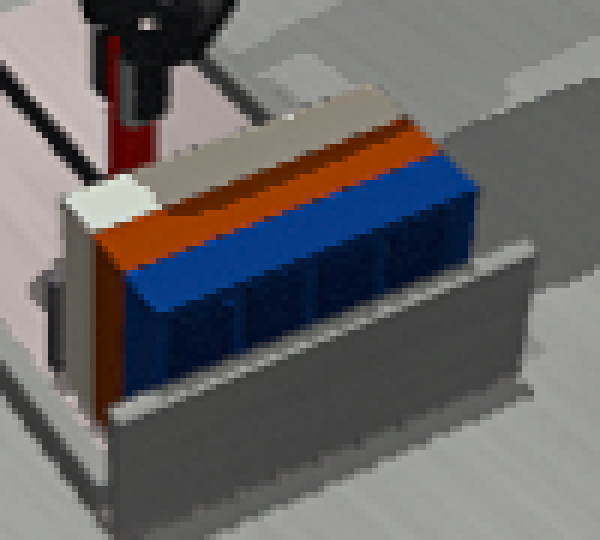

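Force rose to 16 N at the predicted travel (142 mm, gap ≈ 77–78 mm), so the stack has met the wall. I release and rise.

Call:
jog_arm(moves=[{"x": 0, "y": 0, "z": 0, "turn": 0}, {"x": 0, "y": 0, "z": 0, "turn": 0}, {"x": 0, "y": 0, "z": 0, "turn": 0}, {"x": 0, "y": 0, "z": 0, "turn": 0}, {"x": 0, "y": 0, "z": 0, "turn": 0}, {"x": 0, "y": -0.015, "z": 0, "turn": 0}, {"x": 0, "y": -0.03, "z": 0, "turn": 0}, {"x": 0, "y": -0.035, "z": 0, "turn": 0}, {"x": 0, "y": -0.035, "z": 0, "turn": 0}, {"x": 0, "y": -0.035, "z": 0, "turn": 0}], gripper=-0.1)

```text
time_s: 42.15
tool_pos: [0.5235, 0.1037, 0.4022]
tool_rot: [[-0.988, 0.002, -0.153], [0.153, 0.0, -0.988], [-0.002, -1.0, -0.0]]
force: [0.3, -0.0, -0.8]
opening: 0.0468
```

```bash
python3 snap.py wrist w11; python3 snap.py top t2; python3 - <<'E'
from mw import *
c=dict(np.load("pics/w11.npz"))
a=np.radians(8.75);Y=np.array([np.sin(a),np.cos(a)]);X=np.array([np.cos(a),-np.sin(a)]);o=np.array([.528,.139])
for n,lo,hi in (("amber",(3,150,50),(18,255,255)),("blue",(100,150,80),(125,255,255))):
    p,s,d=quad(c,lo,hi,(100,60,420,285),.108);print(n,p,s,d,"rack",((p-o)@X).round(4),((p-o)@Y).round(4))
t=dict(np.load("pics/t2.npz"));crop(t["image"],70,80,500,330,1.8,"pics/c12.png")
E
```

```text
[[-0.154, -0.95, -0.273, 0.595], [-0.988, 0.148, 0.042, 0.093], [-0.0, 0.276, -0.961, 0.371], [0.0, 0.0, 0.0, 1.0]] -0.039024271128476194 [[341.3, 0.0, 315.1], [0.0, 341.3, 197.8], [0.0, 0.0, 1.0]]
[0.5246 0.1038 0.4081] [ 0.01 -0.03  1.92  0.    1.24  1.73] 42.2 0.04684739693969007
[[0.004, -0.997, 0.077, 0.428], [-1.0, -0.003, 0.015, 0.03], [-0.014, -0.077, -0.997, 1.425], [0.0, 0.0, 0.0, 1.0]] -0.0192901472265662 [[490.4, 0.0, 319.4], [0.0, 490.4, 198.2], [0.0, 0.0, 1.0]]
[0.5246 0.1037 0.4063] [ 0.01 -0.03  1.92  0.    1.24  1.73] 42.25 0.04667146328221936
amber [0.5407 0.2101] [0.0247 0.1479] -8.4 rack 0.0017 0.0722
blue [0.5451 0.2358] [0.0243 0.1474] -8.81 rack 0.0022 0.0983
```

View pics/w11.png

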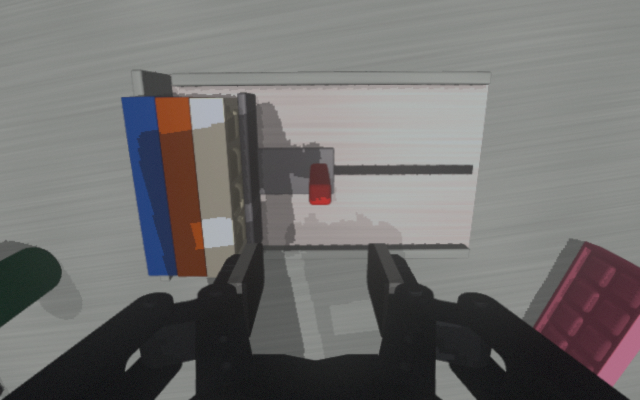

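View pics/c12.png

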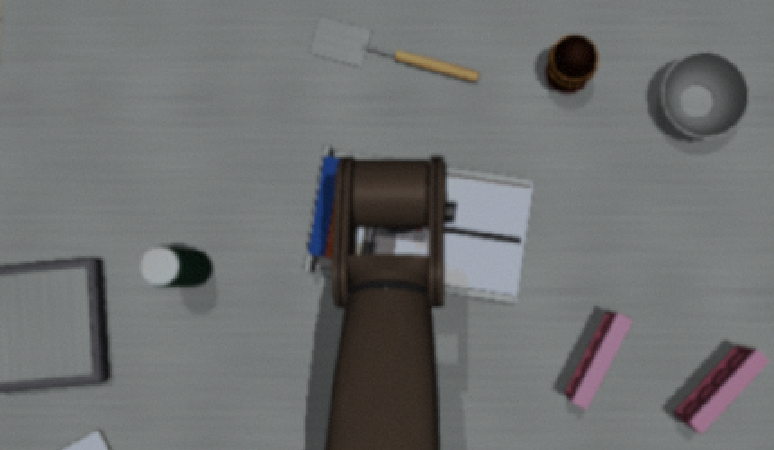

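```bash
python3 - <<'E'
from h import *
c=dict(np.load("pics/w11.npz"))
crop(c["image"],115,60,345,285,3,"pics/c13.png")
a=np.radians(8.75);Y=np.array([np.sin(a),np.cos(a)]);o=np.array([.528,.139])
p=plane(c,[(320,198)],.11)[0,:2];print(p,(p-o)@Y, "gap~",.110-((p-o)@Y+.072))
E
```

```text
[0.51962155 0.10113314] -0.038700709455535456 gap~ 0.07670070945553546
```

View pics/c13.png

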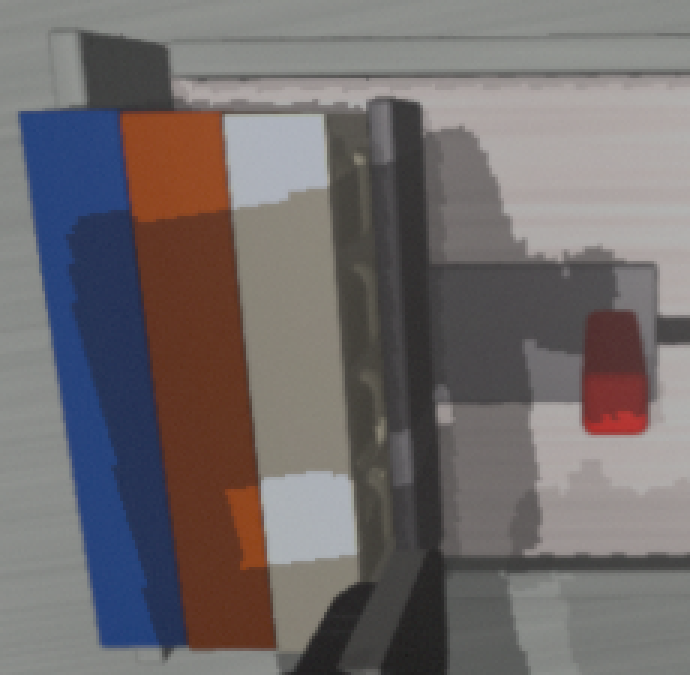

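The crop shows blue, amber and white as flush bands with the plate against white. The gap from the post comes out at about 77 mm, against 78 mm ideal and a limit of 83 mm. The arm is clear, so I hand in.

```bash
python3 -c "
from station import ticket
print(ticket.sign_off())"
```

```text
the job is handed in; nothing more can be done
None
```

The job is done and handed in at about 42 s of the 72 s allowed; `sign_off` reported no verdict.

**What I did:** I pulled the stop back by its post to a gap of about 219 mm. I then stood amber and white in the rack behind blue, and pushed the stop forward until the wrist's y force reached about 16 N against the end wall. After that I released the post and raised the arm clear.

**Last checks:**
- **Positions:** blue is at rack y 0.098 and amber at 0.072, against ideal values of 0.097 and 0.071. Both are within about 2 mm of the middle line.
- **White:** I did not measure its final position separately. In the last close-up it shows flush between amber and the stop plate.
- **Stop gap:** it measures about 77 mm, just under the 78 mm the moulds take up, so it is within the 2 mm camera error.
- **Other items:** the egg, spray can, bowl and palette knife look unmoved in the final top view. I did not measure them.

**What disagreed:**
- The first move call was refused because its rows lacked a key, and the arm did not move.
- Early scene and top camera estimates of the rack differed by up to about 10 mm, so I used the wrist camera instead.

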